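Refill the glass-washer's detergent feeder

TASK

Refill the detergent feeder of the glass washer: squeeze the two tabs of its safety cap together, turn the cap anticlockwise off the neck and set it upright on the counter, then put every detergent bar from the counter into the feeder, and refit the cap, turning it clockwise to its stop so that both tabs spring out and lock. Also turn the wash counter's dial back (anticlockwise) to its zero stop, and leave the mug, milk pitcher and sugar jar where they are.

Things in the scene. Friction and masses are not known exactly. Their poses are not given: they have to be found in the camera images.
- feeder_mouth (a point): Detergent feeder: fixed round open steel tank on the counter, 140 mm high. This point is the centre of its mouth, level with the rim; z up. Bore 104 mm across, inner floor 132 mm below the rim, flat rim flange 160 mm across. Claws and latch blocks stand on the flange; the neck is the same after a half turn about z.
- claw (a point): One of two dark steel claws on the flange, at +y (this one) and -y of the feeder's frame: inverted L, 62 to 78 mm from the axis, 30 mm wide, up to 17 mm above the rim, reaching in over the cap's ear. Its clockwise end is closed: that is the cap's stop. This point: middle of its top.
- latch_block (a point): One of two dark steel latch blocks on the flange, 62 to 76 mm from the axis, 10 mm wide, 18 mm high, just anticlockwise of +x (this one) and of -x of the feeder's frame. A bolt of the cap that is sprung out cannot pass it. This point: middle of its top.
- cap_grip (a point): On the safety cap's axis at gripping height between its two black upright side tabs: 42 mm above the rim when seated, 54 mm above the counter when set down. Own x runs through both tabs, z up. The tabs' outer faces are 66 mm apart, 46 mm when squeezed home, and 30 mm wide; they reach from 33 mm below to 12 mm above this point. The grey hub between them is 24 mm wide.
- cap: The same loose cap, 0.24 kg; origin on its axis at the underside of its grey disc (116 mm across, 8 mm thick), 42 mm below the gripping point. Below the disc a tapered plug, 12 mm deep, 99 to 88 mm across, centres it in the bore and is its foot on the counter. Two ears on the rim, along own +y and -y, 22 mm wide, reach 68 mm from the axis. A half turn makes no difference.
- tab_a (a joint): Inward travel of the tab on the cap's own +x side: 0 sprung out, 0.010 m squeezed home; spring 2.5 N out to 7.5 N home. The tab carries a bolt lying on the disc (top 16 mm above the disc's underside) that reaches 67 mm from the axis. Beyond 8 mm the bolt is drawn in enough to pass the latch block.
- tab_b (a joint): The same for the tab on the cap's own -x side. How the cap works: locked, its x is parallel to the feeder's x, ears under the claws. With both tabs held squeezed it turns anticlockwise seen from above; turned between 0.5 and 1.0 rad (best 0.75) it lifts off, and goes back on at those same angles; then, tabs squeezed, it turns clockwise to the stop at 0.
- wash_dial_grip (a point): Wash counter: fixed grey metal box, 120 x 120 x 60 mm, with a black bar knob on top. This point is on the knob's upright axis, at the height to grip it, 98 mm above the counter and 31 mm above the dial plate (the knob's round foot ends 8 mm above that plate). The bar is 61 mm long along this frame's own x, 14 mm thick along y, its top 7 mm above this point; it turns with the knob.
- wash_dial (a joint): Angle of the wash dial in rad: 0 at the zero stop, growing clockwise seen from above, up to 3.2; turn it back anticlockwise. Slight friction; it stays where it is left.
- bar0_center (a point): Centre of a white detergent bar, 66 x 28 x 22 mm (own x, y, z), about 70 g, lying on a black rubber bar mat 3 mm thick. Three to five bars are present; one that is absent reads None.
- bar1_center (a point): Centre of a white detergent bar, 66 x 28 x 22 mm (own x, y, z), about 70 g, lying on a black rubber bar mat 3 mm thick. Three to five bars are present; one that is absent reads None.
- bar2_center (a point): Centre of a white detergent bar, 66 x 28 x 22 mm (own x, y, z), about 70 g, lying on a black rubber bar mat 3 mm thick. Three to five bars are present; one that is absent reads None.
- bar3_center (a point): Centre of a white detergent bar, 66 x 28 x 22 mm (own x, y, z), about 70 g, lying on a black rubber bar mat 3 mm thick. Three to five bars are present; one that is absent reads None.
- bar4_center (a point): Centre of a white detergent bar, 66 x 28 x 22 mm (own x, y, z), about 70 g, lying on a black rubber bar mat 3 mm thick. Three to five bars are present; one that is absent reads None.
- bar_mat: Black rubber bar mat, fixed, 250 x 240 x 3 mm, origin under its centre.
- mug: Bystander, not to be moved: white mug, 80 mm across, 95 mm high, handle at its side; origin at the centre of its underside.
- pitcher: Bystander, not to be moved: steel milk pitcher, 84 mm across, 110 mm high, handle at its side; origin at the centre of its underside.
- sugar_jar: Bystander, not to be moved: glass jar with a steel lid, 76 mm across, 120 mm high; origin at the centre of its underside.
Things that resemble listed ones, but are neither listed nor needed, are in the scene too. What is shaped like the part that bears bar1_center but orange or purple is not meant.

How it is judged:
By the outcome, as a careful person would: the job done as asked, in the order asked, and still so for the second after the job is handed in, with the robot touching nothing.
Of bar0, bar1, bar2, bar3, bar4 only 3 to 5 are there at a start; the rules pass over those that are not, and their reading is None.
At some moment in a run one of bar0, bar1, bar2, bar3, bar4 may be knocked a few centimetres aside while the robot is not near it.
It also fails if it takes over 210 s, if anything falls off the work surface, if the arm or the gripper's body presses on something with over 40 N, if the wrist force passes 120 N, or if a joint passes its speed limit or range.

ROBOT

A 7-joint arm with a two-finger parallel gripper is mounted at the origin on the work surface. World frame = base frame: x ahead of the robot, y to its left, z up, the work surface at z = 0. Lengths are in mm, angles in degrees, forces in N, time in s.
With the tool pointing down it reaches from about 425 to 875 mm from the base axis. Payload 9.9 kg.
Tool frame: the origin (TCP) lies at the very end of the fingers, on their centre line; the grasp point (between the pads) lies 19 mm behind it (ctrl.tcp_to_grasp is the distance from the TCP to the grasp point, in mm); z points along the fingers, y is the line along which they close (so a half turn about z gives the same grasp; the last joint's range is limited). The gripper opens to 85 mm and grips with 20 to 120 N. Pads are 22 mm wide; open, the fingers measure 114 mm over their backs; the gripper's body (76 mm by 85 mm) begins 54 mm behind the grasp point. The pads swing forward as they close: fully open they stand 13 mm farther back than shut.
Start: joints at [65.329, 32.985, 1.427, 82.34, -0.859, 64.687, -3.237], TCP at [229.43, -634.816, 231.289] pointing down, gripper open.
Joint ranges: [-157.87, 157.87], [-19.46, 123.44], [-87.15, 90], [11.01, 140.99], [-62.26, 242.26], [9.8, 113.94], [-161.44, 161.44]. Speed limits (degrees/s): [127.2, 127.2, 172.46, 172.46, 180, 180, 180].

INTERFACE

Orientations are given as [roll, pitch, yaw] about the fixed x, y, z axes, in that order (R = Rz(yaw) Ry(pitch) Rx(roll)).
In Python, from cell import ctrl gives the robot as it stands.
- The arm moves only by the tool step_arm, never from a script. Its argument "motion" is a list that holds one entry, the list of rows, each a list of 7 numbers: the shift along the tool's x, y, z in m, then the turn, a rotation vector about the tool's x, y, z in degrees, then the closure in counts, from 0 (fully open) to 255 (shut). In form: [[[dx, dy, dz, wx, wy, wz, gripper], ...]]. A call has 1 to 12 rows; each row shifts and turns the commanded pose from where the row before left it, along the tool's axes as they then stand; what a row does not reach is not made up. A row lasts 1/10 s, in which the tool goes at most 50 mm and 8.59 degrees, less where a joint would pass 70% of its speed; a pose out of reach is approached as far as the arm can. A call with a gripper value outside its range is refused whole. The fingers move at their own pace and stop on an object; "grip_force" is the grip in N (left out, the last holds). Time passes only in rows, so rows that do not move let the fingers close. It gives the time, the measured TCP pose, the force, the opening and the grip force at its end, in the units of the state.
- ctrl.get_obs(): the state, without advancing time (a new reading comes with each control period).
- ctrl.get_image(name): name is "scene" or "top" or "wrist"; returns (picture, depth): 384x512x3 uint8, red, green, blue; 384x512 float32, mm along the optical axis (not along the pixel's ray), 0 where there is no reading.
- ctrl.get_calibration(name): a dict with "K" (3x3 intrinsics, pixels), "cam_to_world" (4x4, takes a point from camera to world coordinates). Camera axes: x right, y down, z forward; pixel columns grow to the right and rows downward; lengths in mm; the calibration is good to about 2 mm. A picture is of the moment at which its call begins: read the wrist's pose just before it. get_calibration takes no time and is no camera call; for the wrist camera it gives the pose at the moment of the call.
- ctrl.hand_in(): hands the job in; it is judged then, once.
The state is a dict: "clock": time; "joints": joint angles; "qvel": joint speeds; "tau": joint torques, N m; "tcp_pos": TCP position; "orientation": TCP orientation; "wrist_force": force on the tool from outside, world axes, zero at the start; "torque": the same for the moment, N m; "grip_width": finger opening in mm; "grip_force": force on a finger pad.
Only numpy, scipy, OpenCV 4.12 (cv2) and the standard library are available. Lean on these libraries where they do the work, as an engineer would, in place of code of your own. Each camera call takes 0.05 s, during which the arm holds its last target. There are 200 camera calls.

## Working session

There is one attempt and no reset: what is moved stays moved. The work goes in short steps, Python scripts to look and compute and a tool call to move; the robot and the scene stay as the last step left them, time stands still between calls to the robot, and variables do not carry over. Pictures are saved under pics/ and viewed, at most 14 in all, crops included, and the job is handed in when it is done.

Besides the shell and the picture viewer there is one more tool, called after ">>>" as a command line: name --argument value ..., lists and objects as JSON in quotes. step_arm: Moves the arm, as the interface text tells. Its arguments: {"type":"object","properties":{"motion":{"type":"array","items":{"type":"array","items":{"type":"array","items":{"type":"number"}}}},"grip_force":{"type":"number"}},"required":["motion"]}

```bash
ls; mkdir -p pics
python3 - <<'E'
from cell import ctrl
import cv2,numpy as np
print(ctrl.get_obs())
for n in ["top","scene"]:
    im,d=ctrl.get_image(n); c=ctrl.get_calibration(n); print(n,c)
    np.savez(f"pics/{n}0.npz",im=im,d=d,K=c["K"],T=c["cam_to_world"])
    cv2.imwrite(f"pics/{n}0.png",cv2.resize(im[:,:,::-1],(800,600),interpolation=cv2.INTER_CUBIC))
E
```

```text
pics
{'clock': 0.0, 'joints': array([65.3271133 , 33.03095533,  1.42429526, 82.3861691 , -0.85919414,
       64.6876014 , -3.23894093]), 'qvel': array([ 0.058993  , -0.03203023,  0.0694449 , -0.01982544, -0.04912204,
        0.06818414, -0.00159241]), 'tau': array([ 3.10843643e-04, -7.65747213e+01,  2.25065768e+00, -2.85963500e+01,
        1.54383708e-02,  1.28158068e-02, -1.05388023e-05]), 'tcp_pos': array([ 229.28078247, -634.3800345 ,  230.46463291]), 'orientation': array([-1.79906026e+02,  5.54125713e-03,  1.98711322e+01]), 'wrist_force': array([-0.03598482, -0.65448094,  0.25589862]), 'torque': array([ 0.01951999, -0.02417661,  0.04953721]), 'grip_force': 0.0, 'grip_width': 85.3188183261612}
top {'K': array([[363.12175557,   0.        , 251.26207596],
       [  0.        , 363.12175557, 192.1345384 ],
       [  0.        ,   0.        ,   1.        ]]), 'cam_to_world': array([[-2.75569392e-02, -9.90402709e-01,  1.35436664e-01,
         3.85872459e+02],
       [-9.99619328e-01,  2.74853967e-02, -2.39844723e-03,
         2.65753449e+01],
       [-1.34710180e-03, -1.35451201e-01, -9.90783103e-01,
         1.07120708e+03],
       [ 0.00000000e+00,  0.00000000e+00,  0.00000000e+00,
         1.00000000e+00]])}
scene {'K': array([[406.03923799,   0.        , 261.08815868],
       [  0.        , 406.03923799, 187.08815765],
       [  0.        ,   0.        ,   1.        ]]), 'cam_to_world': array([[-8.00795461e-01,  4.44232554e-01, -4.01726358e-01,
         9.64147959e+02],
       [ 5.98681562e-01,  6.13318355e-01, -5.15190240e-01,
         5.54220966e+02],
       [ 1.75218727e-02, -6.53068169e-01, -7.57096394e-01,
         9.45300363e+02],
       [ 0.00000000e+00,  0.00000000e+00,  0.00000000e+00,
         1.00000000e+00]])}
```

View pics/top0.png

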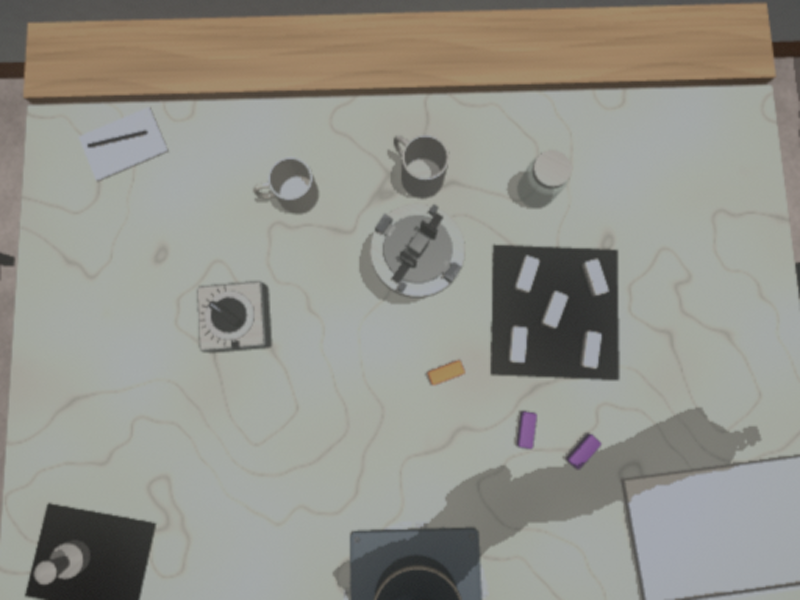

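View pics/scene0.png

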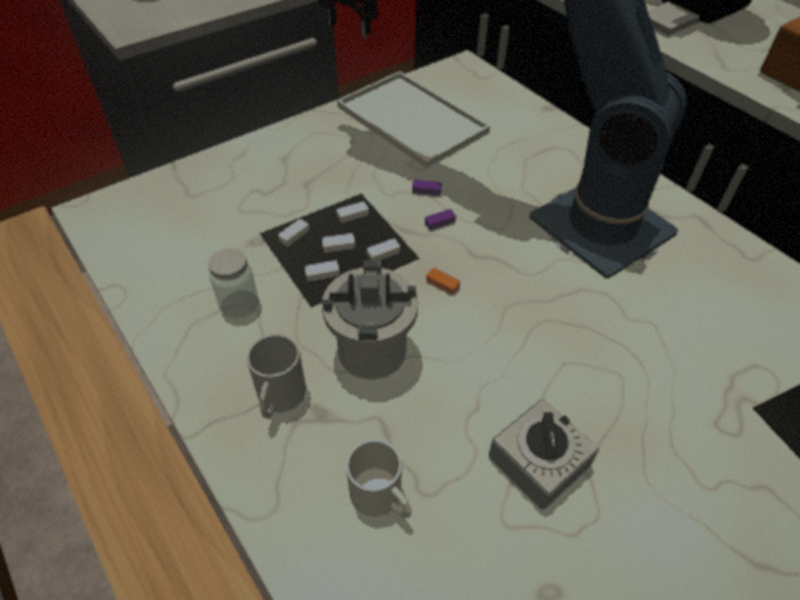

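The top view shows five white bars at about (527,273), (596,277), (555,309), (519,344) and (592,350). The capped feeder is at (417,250) and the dial box at (232,315). The mug (291,185), pitcher (424,165) and jar (547,175) are behind the feeder. The scene view agrees. The orange and purple bars are decoys.

```bash
cat > h.py <<'E'
import numpy as np,cv2
def load(f):
    z=np.load(f); return z["im"],z["d"],z["K"],z["T"]
def cloud(d,K,T):
    v,u=np.mgrid[:d.shape[0],:d.shape[1]]
    P=np.stack([(u-K[0,2])/K[0,0]*d,(v-K[1,2])/K[1,1]*d,d,np.ones_like(d)],-1)
    W=(P@T.T)[...,:3]; W[d<=0]=np.nan; return W
def at_z(u,v,z,K,T):
    r=T[:3,:3]@np.array([(u-K[0,2])/K[0,0],(v-K[1,2])/K[1,1],1.]); o=T[:3,3]
    return o+r*(z-o[2])/r[2]
def bars(im,W,zlo=12,zhi=45,box=(300,750,-400,-40)):
    "white blobs at bar height on the mat: rect in world xy"
    i=im.astype(int); m=(W[...,2]>zlo)&(W[...,2]<zhi)&(W[...,0]>box[0])&(W[...,0]<box[1])&(W[...,1]>box[2])&(W[...,1]<box[3])
    m&=(i.max(-1)-i.min(-1)<45)&(i.min(-1)>90)
    n,L,S,C=cv2.connectedComponentsWithStats(m.astype(np.uint8)); out=[]
    for k in range(1,n):
        if S[k,4]<40: continue
        p=W[L==k]; r=cv2.minAreaRect(p[:,:2].astype(np.float32))
        (w,h),a=r[1],r[2]
        if h>w: a+=90; w,h=h,w
        out.append([*r[0],np.median(p[:,2]),w,h,a%180,S[k,4]])
    return np.array(out)
E
python3 - <<'E'
from h import *
np.set_printoptions(precision=1,suppress=True)
im,d,K,T=load("pics/top0.npz"); W=cloud(d,K,T)
print(bars(im,W))
s=512/800
for n,u,v in [("feeder",417,250),("dialbox",212,338),("dialtop",228,314),("mug",291,185),("pitch",424,165),("jar",547,170),("mat",500,370),("table",330,450)]:
    print(n,W[int(v*s),int(u*s)])
# heights map masks around the feeder
f=(W[...,0]>480)&(W[...,0]<720)&(abs(W[...,1]+20)<120)
for lo,hi in [(132,145),(145,153),(153,160),(165,172),(172,200)]:
    q=W[f&(W[...,2]>lo)&(W[...,2]<hi)]
    if len(q): r=cv2.minAreaRect(q[:,:2].astype(np.float32)); print(lo,hi,len(q),q.mean(0),r)
a=cv2.resize(im[110:210,225:310,::-1],None,fx=5.9,fy=5.9,interpolation=cv2.INTER_CUBIC)
b=cv2.resize(im[175:230,120:178,::-1],None,fx=5,fy=5,interpolation=cv2.INTER_CUBIC)
c=np.zeros((600,800,3),np.uint8); c[:a.shape[0],:a.shape[1]]=a[:600]; c[:b.shape[0],505:505+b.shape[1]]=b
cv2.imwrite("pics/crop0.png",c)
E
```

```text
[[ 719.1 -244.6   28.3   67.6   22.6   52.9   99. ]
 [ 572.6 -229.8   23.7   64.4   27.   158.   214. ]
 [ 563.1 -358.5   23.5   65.    29.1   15.   224. ]
 [ 504.1 -278.    23.7   65.1   28.4  155.4  224. ]
 [ 441.4 -206.1   23.6   64.7   28.6  171.3  227. ]
 [ 428.1 -340.1   23.5   66.5   28.9  166.7  238. ]]
feeder [585.8 -14.3 189.7]
dialbox [466.  349.9  59.9]
dialtop [504.7 309.5 104.4]
mug [765.3 216.7   4.7]
pitch [799.  -43.8   5.8]
jar [ 740.2 -251.6  119.6]
mat [ 397.1 -172.8    4.5]
table [257.5 147.4  -0.4]
132 145 1179 [593.5 -18.  139.5] ((597.1593017578125, -20.51439666748047), (155.9517822265625, 158.16014099121094), 51.81791305541992)
145 153 1085 [597.2 -19.1 147.5] ((597.6961669921875, -18.41771697998047), (131.41004943847656, 117.0405044555664), 11.164361000061035)
153 160 304 [594.2 -18.6 156. ] ((597.935302734375, -19.235260009765625), (143.21861267089844, 112.52660369873047), 17.24870491027832)
165 172 16 [602.2 -21.7 169.1] ((595.6549072265625, -17.53874969482422), (24.46307373046875, 60.2419548034668), 55.922855377197266)
172 200 238 [596.9 -19.1 187.7] ((597.573486328125, -19.187515258789062), (29.346269607543945, 67.5156478881836), 54.45504379272461)
```

View pics/crop0.png

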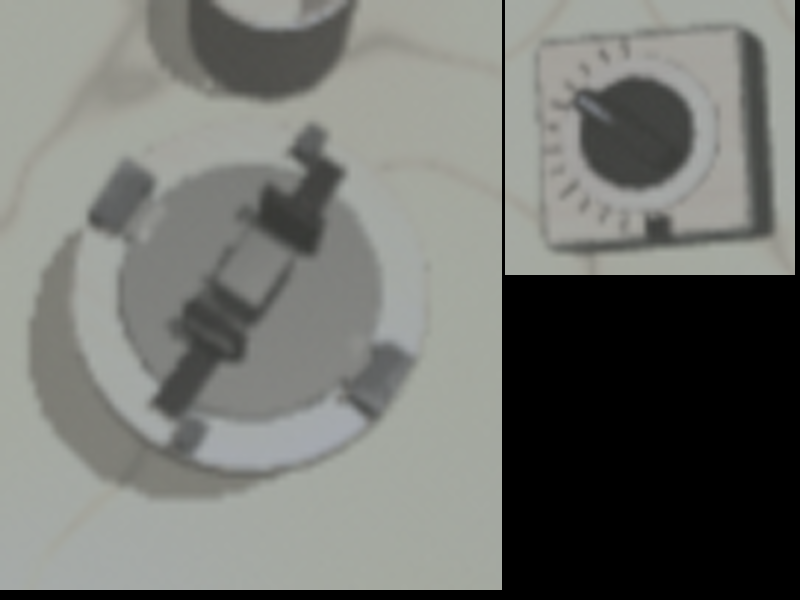

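The crop shows the cap locked. The tabs and bolts run from (165,410) to (335,165), with latch blocks at (187,435) and (313,138) and claws at (122,195) and (380,380). The dial's pointer is at upper left (580,100) and the black zero mark at the bottom (655,225), so it needs roughly 2 rad anticlockwise.

```bash
cat >> h.py <<'E'
def plan(x,y,z,yaw,obs=None):
    "print: turn (tool z deg), then shift in the tool axes after that turn (m)"
    from cell import ctrl
    o=obs or ctrl.get_obs(); p=o["tcp_pos"]; r,pi,c=o["orientation"]
    dy=(yaw-c+90)%180-90
    n=int(np.ceil(abs(dy)/8.5)) ; f=np.radians(c+dy)
    D=np.array([x,y,z])-p
    s=np.array([D[0]*np.cos(f)+D[1]*np.sin(f), D[0]*np.sin(f)-D[1]*np.cos(f), -D[2]])
    m=int(np.ceil(np.linalg.norm(s)/48))
    print(f"t={o['clock']:.1f} tcp={p.round(1)} rpy={np.round([r,pi,c],1)} j7={o['joints'][6]:.0f} w={o['grip_width']:.1f} F={o['wrist_force'].round(1)}")
    print(f"turn wz total {-dy:.1f} = {n} x {-dy/max(n,1):.2f}; shift total mm {s.round(1)} = {m} x {(s/max(m,1)/1000).round(4)}")
E
python3 -c "
from h import *
plan(597.5,-19,330,54.5)"
```

```text
t=0.1 tcp=[ 229.3 -634.4  230.5] rpy=[-179.9    0.    19.9] j7=-3 w=85.1 F=[-0.2  0.3  0.4]
turn wz total -34.6 = 5 x -6.93; shift total mm [714.9 -57.6 -99.5] = 16 x [ 0.0447 -0.0036 -0.0062]
```

>>> step_arm --motion '[[[0,0,-0.02,0,0,-6.93,0],[0,0,-0.02,0,0,-6.93,0],[0,0,-0.02,0,0,-6.93,0],[0,0,-0.02,0,0,-6.93,0],[0,0,-0.02,0,0,-6.93,0],[0.044,-0.0036,0,0,0,0,0],[0.044,-0.0036,0,0,0,0,0],[0.044,-0.0036,0,0,0,0,0],[0.044,-0.0036,0,0,0,0,0],[0.044,-0.0036,0,0,0,0,0],[0.044,-0.0036,0,0,0,0,0],[0.044,-0.0036,0,0,0,0,0]]]'

```text
clock: 1.3
tcp_pos: [388.1, -367.6, 331.1]
orientation: [-180.0, 0.0, 54.5]
wrist_force: [0.8, -0.2, 0.0]
grip_width: 85.3
grip_force: 0.0
```

>>> step_arm --motion '[[[0.044,-0.0036,0,0,0,0,0],[0.044,-0.0036,0,0,0,0,0],[0.044,-0.0036,0,0,0,0,0],[0.044,-0.0036,0,0,0,0,0],[0.044,-0.0036,0,0,0,0,0],[0.044,-0.0036,0,0,0,0,0],[0.044,-0.0036,0,0,0,0,0],[0,0,0,0,0,0,0],[0,0,0,0,0,0,0]]]'

```text
clock: 2.2
tcp_pos: [546.0, -103.0, 330.7]
orientation: [-179.9, 0.0, 54.7]
wrist_force: [-0.3, -0.0, 1.0]
grip_width: 85.2
grip_force: 0.0
```

```bash
cat >> h.py <<'E'
def snap(n,f,png=True):
    from cell import ctrl
    c=ctrl.get_calibration(n); im,d=ctrl.get_image(n)
    np.savez(f"pics/{f}.npz",im=im,d=d,K=c["K"],T=c["cam_to_world"])
    if png: cv2.imwrite(f"pics/{f}.png",cv2.resize(im[:,:,::-1],(800,600),interpolation=cv2.INTER_CUBIC))
    return im,cloud(d,c["K"],c["cam_to_world"])
E
python3 - <<'E'
from h import *
np.set_printoptions(precision=1,suppress=True)
im,W=snap("wrist","w1")
f=(abs(W[...,0]-597)<100)&(abs(W[...,1]+19)<100)
for lo,hi in [(132,144),(146,151),(154,161),(172,200)]:
    q=W[f&(W[...,2]>lo)&(W[...,2]<hi)]
    if len(q): r=cv2.minAreaRect(q[:,:2].astype(np.float32)); print(lo,hi,len(q),np.median(q,0),r)
plan(597.5,-19,163,54.5)
E
```

```text
132 144 5809 [583.9 -30.1 139.7] ((591.9512939453125, -27.549545288085938), (128.811767578125, 158.7106475830078), 54.53903579711914)
146 151 8807 [599.3 -17.8 147.7] ((599.61328125, -16.981101989746094), (114.71680450439453, 114.78401947021484), 12.86838436126709)
154 161 1844 [564.1 -44.6 156.4] ((582.936767578125, -44.16931915283203), (92.99269104003906, 153.56597900390625), 58.63075256347656)
172 200 1917 [599.2 -16.8 189.9] ((599.2374877929688, -17.18899917602539), (29.96129608154297, 68.13517761230469), 53.910316467285156)
t=2.2 tcp=[ 545.5 -104.4  330.9] rpy=[-180.     0.1   54.5] j7=-36 w=85.4 F=[ 0.2 -1.1 -0.1]
turn wz total 0.0 = 1 x 0.02; shift total mm [ 99.7  -7.3 167.9] = 5 x [ 0. -0.  0.]
```

View pics/w1.png

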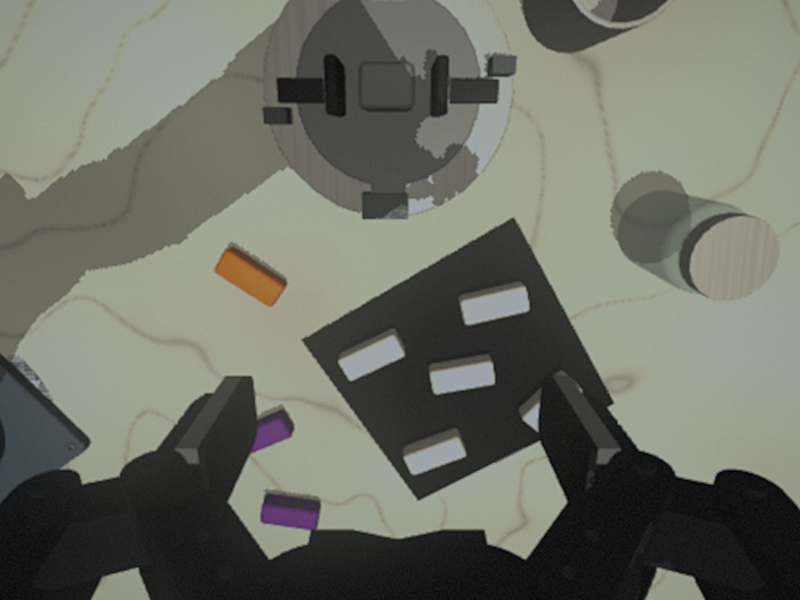

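The wrist view shows the cap square to the tool at (387,86), tabs at (335,86) and (440,86). Four of the bars are fully visible.

>>> step_arm --motion '[[[0.0337,-0.0023,0,0,0,0,0],[0.0337,-0.0023,0,0,0,0,0],[0.0337,-0.0024,0,0,0,0,0],[0,0,0.05,0,0,0,0],[0,0,0.045,0,0,0,0],[0,0,0,0,0,0,0],[0,0,0,0,0,0,0]]]'

```text
clock: 2.95
tcp_pos: [598.8, -19.1, 237.0]
orientation: [-180.0, 0.1, 54.4]
wrist_force: [0.4, -0.7, 0.1]
grip_width: 85.4
grip_force: 0.0
```

Run:
```python
from h import *
np.set_printoptions(precision=1,suppress=True)
im,W=snap("wrist","w2")
f=(abs(W[...,0]-597)<100)&(abs(W[...,1]+19)<100)
for lo,hi in [(146,151),(172,200)]:
    q=W[f&(W[...,2]>lo)&(W[...,2]<hi)]
    if len(q): r=cv2.minAreaRect(q[:,:2].astype(np.float32)); print(lo,hi,len(q),np.median(q,0),r)
plan(598.5,-18,163,54.5)
```

```text
146 151 11974 [606.3  -5.3 147.8] ((598.2039794921875, -17.35088348388672), (119.51307678222656, 115.18843078613281), 20.459243774414062)
172 200 3260 [601.  -14.2 189.8] ((599.6370239257812, -16.482051849365234), (29.865135192871094, 68.15660858154297), 54.55900192260742)
t=3.0 tcp=[599.7 -18.7 238.4] rpy=[179.9  -0.1  54.4] j7=-48 w=85.4 F=[ 0.2 -0.  -0.2]
turn wz total -0.1 = 1 x -0.09; shift total mm [-0.1 -1.4 75.4] = 2 x [-0. -0.  0.]
```

View pics/w2.png

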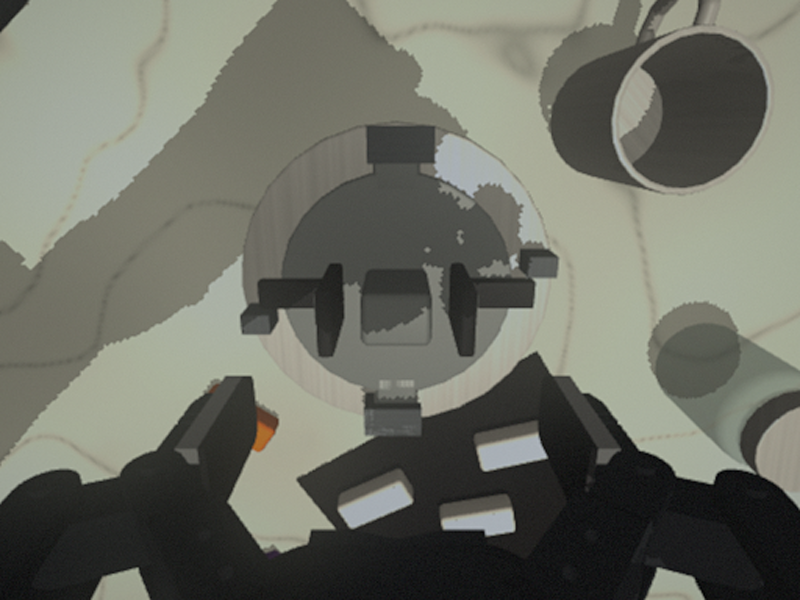

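>>> step_arm --motion '[[[0,0,0.035,0,0,0,0],[0,0,0.025,0,0,0,0],[0,0,0.015,0,0,0,0],[0,0,0,0,0,0,0],[0,0,0,0,0,0,255],[0,0,0,0,0,0,255],[0,0,0,0,0,0,255],[0,0,0,0,0,0,255],[0,0,0,0,0,0,255],[0,0,0,0,0,0,255],[0,0,0,0,0,0,255],[0,0,0,0,0,0,255]]]' --grip_force 50

```text
clock: 4.2
tcp_pos: [600.3, -17.3, 164.7]
orientation: [179.8, -0.2, 54.5]
wrist_force: [-3.8, -0.7, 16.7]
grip_width: 43.0
grip_force: 50.0
```

>>> step_arm --motion '[[[0,0,-0.001,0,0,0,255],[0,0,0,0,0,-3,255],[0,0,0,0,0,-5,255],[0,0,0,0,0,-5,255],[0,0,0,0,0,-5,255]]]'

```text
clock: 4.7
tcp_pos: [600.6, -17.5, 164.9]
orientation: [179.8, -0.1, 72.7]
wrist_force: [-1.1, 0.8, 8.1]
grip_width: 42.4
grip_force: 52.4
```

Low force, so it is turning freely. I'll continue to about 43° in total.

>>> step_arm --motion '[[[0,0,0,0,0,-5,255],[0,0,0,0,0,-5,255],[0,0,0,0,0,-5,255],[0,0,0,0,0,-5,255],[0,0,0,0,0,-5,255],[0,0,0,0,0,0,255],[0,0,0,0,0,0,255],[0,0,-0.005,0,0,0,255],[0,0,-0.01,0,0,0,255],[0,0,-0.015,0,0,0,255],[0,0,-0.03,0,0,0,255],[0,0,0,0,0,0,255]]]'

```text
clock: 5.9
tcp_pos: [600.8, -17.0, 226.7]
orientation: [179.6, 0.0, 97.5]
wrist_force: [0.7, 0.5, -1.9]
grip_width: 42.1
grip_force: 51.7
```

Run:
```python
from h import *
im,W=snap("scene","s1",False)
cv2.imwrite("pics/s1c.png",cv2.resize(im[130:290,160:340,::-1],None,fx=3.5,fy=3.5))
plan(470,120,260,97.5)
```

```text
t=6.0 tcp=[600.  -17.3 224.7] rpy=[179.8   0.   97.5] j7=-12 w=42.6 F=[ 0.2 -0.3 -3.9]
turn wz total 0.0 = 1 x 0.01; shift total mm [ 153.1 -111.   -35.3] = 5 x [ 0.0306 -0.0222 -0.0071]
```

View pics/s1c.png

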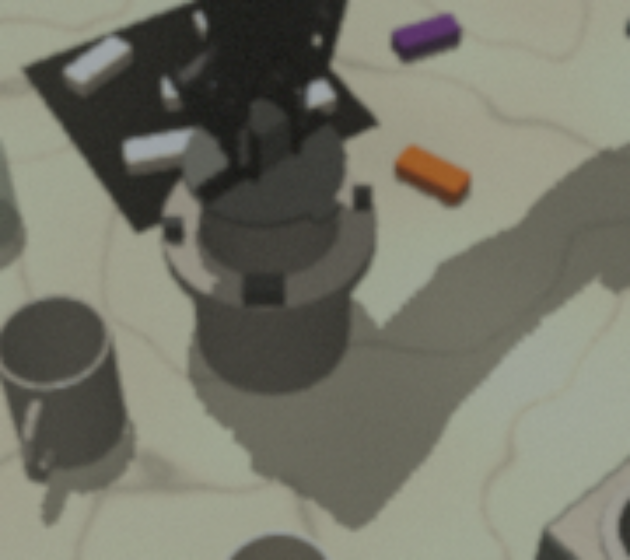

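The cap is off and hanging clear above the open mouth. I'm carrying it to the counter at (470,120).

>>> step_arm --motion '[[[0.02,-0.0145,0,0,0,0,255],[0.035,-0.0254,0,0,0,0,255],[0.035,-0.0254,0,0,0,0,255],[0.035,-0.0254,0,0,0,0,255],[0.028,-0.0203,0,0,0,0,255],[0,0,0.03,0,0,0,255],[0,0,0.04,0,0,0,255],[0,0,0.04,0,0,0,255],[0,0,0.04,0,0,0,255],[0,0,0.02,0,0,0,255],[0,0,0,0,0,0,255],[0,0,0,0,0,0,255]]]'

```text
clock: 7.15
tcp_pos: [468.6, 119.7, 52.4]
orientation: [-179.9, 0.0, 97.5]
wrist_force: [-0.2, -0.0, -2.7]
grip_width: 42.3
grip_force: 52.1
```

>>> step_arm --motion '[[[0,0,0.006,0,0,0,255],[0,0,0.005,0,0,0,255],[0,0,0.003,0,0,0,255],[0,0,0,0,0,0,255],[0,0,0,0,0,0,255]]]'

```text
clock: 7.65
tcp_pos: [468.9, 119.6, 38.5]
orientation: [180.0, 0.0, 97.5]
wrist_force: [-0.7, 0.1, -1.6]
grip_width: 42.5
grip_force: 52.1
```

>>> step_arm --motion '[[[0,0,0.0015,0,0,0,255],[0,0,0,0,0,0,255],[0,0,0,0,0,0,60],[0,0,0,0,0,0,30],[0,0,0,0,0,0,0],[0,0,0,0,0,0,0],[0,0,0,0,0,0,0],[0,0,0,0,0,0,0]]]' --grip_force 30

```text
clock: 8.45
tcp_pos: [468.8, 119.6, 36.8]
orientation: [180.0, -0.0, 97.5]
wrist_force: [-0.7, 0.2, -0.4]
grip_width: 85.2
grip_force: 0.0
```

>>> step_arm --motion '[[[0,0,-0.03,0,0,0,0],[0,0,-0.05,0,0,0,0],[0,0,-0.05,0,0,0,0],[0,0,-0.05,0,0,0,0],[0,0,-0.03,0,0,0,0],[0,0,0,0,0,0,0],[0,0,0,0,0,0,0]]]'

```text
clock: 9.15
tcp_pos: [468.9, 119.4, 247.1]
orientation: [179.9, 0.0, 97.5]
wrist_force: [-0.6, 0.4, 0.0]
grip_width: 85.3
grip_force: 0.0
```

Run:
```python
from h import *
np.set_printoptions(precision=1,suppress=True)
im,W=snap("top","t2"); print(bars(im,W))
im,W=snap("wrist","w3",False)
f=(abs(W[...,0]-469)<90)&(abs(W[...,1]-120)<90)
for lo,hi in [(17,24),(45,70)]:
    q=W[f&(W[...,2]>lo)&(W[...,2]<hi)]
    if len(q): r=cv2.minAreaRect(q[:,:2].astype(np.float32)); print(lo,hi,len(q),np.median(q,0),r)
plan(441.4,-206.1,150,81.3)
```

```text
[[ 719.4 -246.5   27.7   68.9   22.9   56.8   97. ]
 [ 572.5 -229.8   23.6   65.3   27.5  158.8  218. ]
 [ 562.7 -358.4   23.2   65.2   28.8   14.7  234. ]
 [ 504.2 -278.2   23.4   66.1   29.1  156.6  231. ]
 [ 440.7 -205.4   23.5   65.6   27.5  172.2  230. ]
 [ 427.7 -339.6   23.    65.7   28.   167.   240. ]]
17 24 5708 [467.9 133.8  19.8] ((468.8289794921875, 120.16743469238281), (114.08831024169922, 114.64131164550781), 51.010353088378906)
45 70 1150 [468.7 121.7  61.8] ((507.2111511230469, 96.94136047363281), (61.91445541381836, 157.3589630126953), 58.828277587890625)
t=9.2 tcp=[468.2 119.2 245.7] rpy=[-179.9    0.    97.5] j7=-27 w=85.5 F=[ 0.3  0.1 -0.4]
turn wz total 16.2 = 2 x 8.11; shift total mm [-325.6   22.7   95.7] = 8 x [-0.  0.  0.]
```

View pics/t2.png

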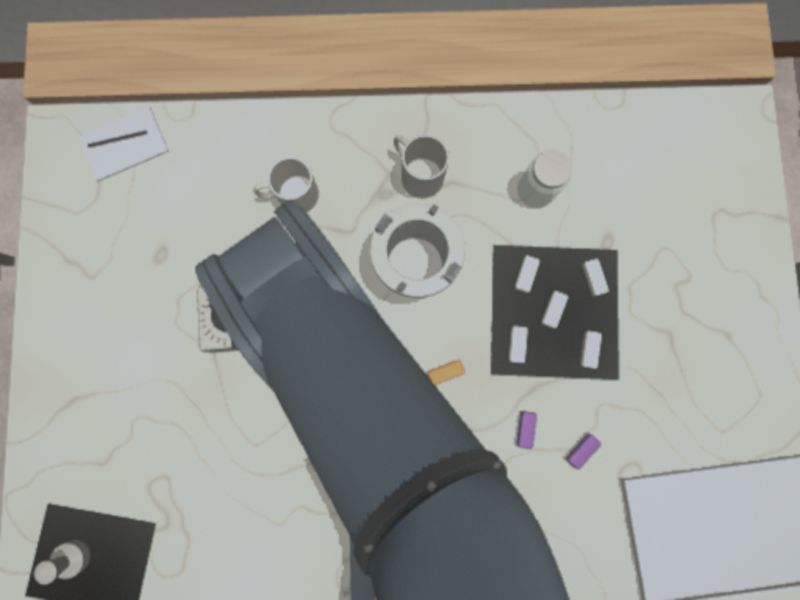

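The cap stands upright on the counter with its disc at z 20 at (469,120). The feeder is open at (417,250) and the bars haven't moved. First pick is the bar at (441,-205.5).

```bash
python3 -c "
from h import *
plan(441.4,-205.2,120,171.8)"
```

```text
t=9.2 tcp=[468.2 119.2 245.7] rpy=[-179.9    0.    97.5] j7=-27 w=85.5 F=[ 0.3  0.1 -0.4]
turn wz total -74.3 = 9 x -8.25; shift total mm [ -19.8 -324.9  125.7] = 8 x [-0.0025 -0.0406  0.0157]
```

>>> step_arm --motion '[[[0,0,0,0,0,-8.25,90],[0,0,0,0,0,-8.25,90],[0,0,0,0,0,-8.25,90],[0,0,0,0,0,-8.25,90],[0,0,0,0,0,-8.25,90],[0,0,0,0,0,-8.25,90],[0,0,0,0,0,-8.25,90],[0,0,0,0,0,-8.25,90],[0,0,0,0,0,-8.25,90]]]'

```text
clock: 10.15
tcp_pos: [468.2, 119.4, 245.4]
orientation: [-180.0, -0.1, 172.1]
wrist_force: [0.2, -0.1, -0.1]
grip_width: 55.4
grip_force: 0.0
```

>>> step_arm --motion '[[[-0.0025,-0.0406,0.0,0,0,0,90],[-0.0025,-0.0406,0.0,0,0,0,90],[-0.0025,-0.0406,0.015,0,0,0,90],[-0.0025,-0.0406,0.015,0,0,0,90],[-0.0025,-0.0406,0.02,0,0,0,90],[-0.0025,-0.0406,0.025,0,0,0,90],[-0.0025,-0.0406,0.025,0,0,0,90],[-0.0025,-0.0406,0.025,0,0,0,90],[0,0,0,0,0,0,90],[0,0,0,0,0,0,90]]]'

```text
clock: 11.15
tcp_pos: [440.9, -204.7, 120.0]
orientation: [179.9, -0.2, 171.7]
wrist_force: [-0.2, -0.8, 0.4]
grip_width: 55.4
grip_force: 0.0
```

Run:
```python
from h import *
np.set_printoptions(precision=1,suppress=True)
im,W=snap("wrist","w4"); print(bars(im,W))
plan(441.4,-205.2,6.5,171.8)
```

```text
[[ 440.  -203.4   24.5   65.    27.6  172.3 2685. ]
 [ 426.9 -337.    24.5   65.3   28.2  168.7 3082. ]
 [ 487.9 -268.5   22.3   32.1   27.8  156.   404. ]
 [ 569.5 -226.6   24.3   60.8   28.2  158.7 1736. ]
 [ 587.8 -349.8   24.6   26.2   14.   100.6  226. ]]
t=11.2 tcp=[ 441.8 -203.8  120.9] rpy=[179.9  -0.1 171.8] j7=66 w=55.4 F=[ 0.4  1.3 -0.3]
turn wz total -0.0 = 1 x -0.01; shift total mm [  0.2  -1.5 114.4] = 3 x [ 0. -0.  0.]
```

View pics/w4.png

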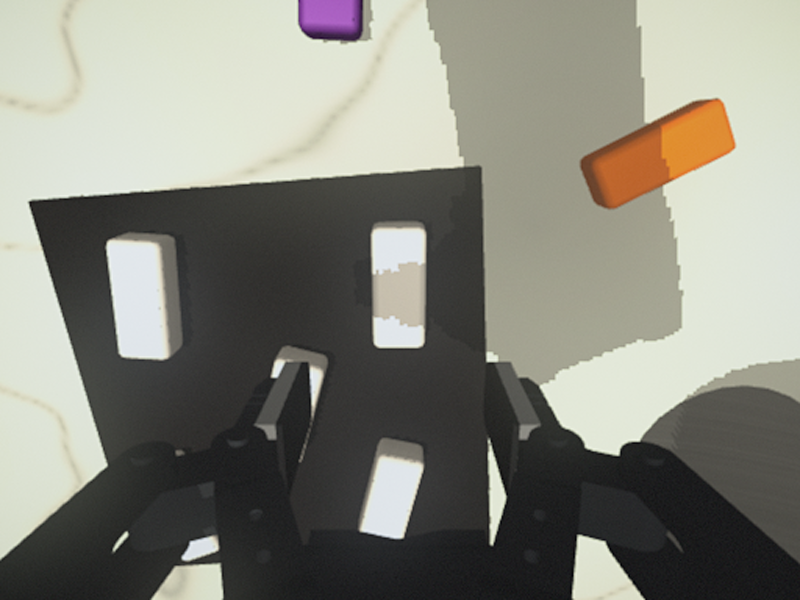

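Fingers straddle the target bar, which is centred at (398,285). I'll pick it up and check the finger linkage's height from the depth.

>>> step_arm --motion '[[[0,0,0.04,0,0,0,90],[0,0,0.04,0,0,0,90],[0,0,0.025,0,0,0,90],[0,0,0.009,0,0,0,90],[0,0,0,0,0,0,90],[0,0,0,0,0,0,255],[0,0,0,0,0,0,255],[0,0,0,0,0,0,255],[0,0,0,0,0,0,255],[0,0,0,0,0,0,255]]]' --grip_force 40

```text
clock: 12.2
tcp_pos: [443.1, -204.8, 9.3]
orientation: [-180.0, 0.2, 171.8]
wrist_force: [-1.1, 1.2, 6.2]
grip_width: 27.3
grip_force: 39.7
```

Run:
```python
from h import *
np.set_printoptions(precision=1,suppress=True)
im,d,K,T=load("pics/w4.npz"); W=cloud(d,K,T)
psi=np.radians(171.8); t=np.array([441.3,-204.2,120])
for u,v in [(150,455),(130,450),(235,440),(270,400),(300,370),(300,480),(645,455),(512,400),(580,450),(700,500)]:
    p=W[int(v*.64),int(u*.64)]-t; print(u,v,p[0]*np.cos(psi)+p[1]*np.sin(psi),p[0]*np.sin(psi)-p[1]*np.cos(psi),p[2])
plan(598.3,-18.2,115,158)
```

```text
150 455 14.67541768171178 -51.23490131548498 57.04833674612729
130 450 12.178448373006075 -58.45253326620015 52.02646673252357
235 440 14.261743453290304 -35.740523856374566 51.16507843514614
270 400 11.679276462423818 -33.59121318111457 30.559425170913897
300 370 11.834015259784474 -28.702293340606715 13.350960231435863
300 480 -133.47363894930385 -62.405966424268186 -117.50044141878391
645 455 13.510040035607702 51.25331361225925 55.99366721064578
512 400 11.521578755957364 29.28539497883525 30.673828200914556
580 450 12.49185844558561 39.06254849002936 52.95577403345732
700 500 11.625083097708472 56.814787638891694 67.04168501804375
t=12.2 tcp=[ 443.1 -204.8    9.3] rpy=[-180.     0.2  171.8] j7=53 w=27.3 F=[-1.1  1.2  6.2]
turn wz total 13.8 = 2 x 6.88; shift total mm [ -74.   231.1 -105.7] = 6 x [-0.  0. -0.]
```

>>> step_arm --motion '[[[0,0,-0.03,0,0,0,255],[0,0,-0.05,0,0,0,255],[0,0,-0.05,0,0,0,255],[0,0,-0.05,0,0,0,255],[-0.0212,0.0361,-0.005,0,0,0,255],[-0.0212,0.0361,0,0,0,0,255],[-0.0212,0.0361,0,0,0,0,255],[-0.0212,0.0361,0,0,0,0,255],[-0.0212,0.0361,0,0,0,0,255],[-0.0212,0.0361,0,0,0,0,255],[0,0,0,0,0,0,255],[0,0,0,0,0,0,255]]]'

```text
clock: 13.4
tcp_pos: [599.1, -7.3, 193.5]
orientation: [180.0, 0.0, 171.9]
wrist_force: [-0.6, -0.1, -0.8]
grip_width: 27.2
grip_force: 39.9
```

Run:
```python
from h import *
plan(598.3,-18.2,115,171.8)
```

```text
t=13.4 tcp=[599.1  -7.3 193.5] rpy=[180.    0.  171.9] j7=50 w=27.2 F=[-0.6 -0.1 -0.8]
turn wz total 0.1 = 1 x 0.09; shift total mm [ -0.8 -10.9  78.5] = 2 x [-0.0004 -0.0055  0.0393]
```

Placed with the +10 mm offset. Lowering, releasing and rising.

>>> step_arm --motion '[[[0,0,0.03,0,0,0,255],[0,0,0.03,0,0,0,255],[0,0,0.018,0,0,0,255],[0,0,0,0,0,0,255],[0,0,0,0,0,0,125],[0,0,0,0,0,0,125],[0,0,0,0,0,0,125],[0,0,-0.03,0,0,0,125],[0,0,-0.05,0,0,0,90],[0,0,-0.05,0,0,0,90],[0,0,0,0,0,0,90],[0,0,0,0,0,0,90]]]'

```text
clock: 14.6
tcp_pos: [599.6, -8.5, 246.8]
orientation: [180.0, 0.2, 171.7]
wrist_force: [-1.0, -0.3, -0.3]
grip_width: 55.2
grip_force: 0.0
```

Run:
```python
from h import *
np.set_printoptions(precision=1,suppress=True)
im,W=snap("wrist","w5"); print(bars(im,W))
im,W=snap("top","t5",False); print(bars(im,W))
plan(573,-228.5,120,158.8)
```

```text
[[ 504.5 -273.5   24.8   65.    25.   158.  1248. ]
 [ 572.5 -227.5   24.8   64.2   27.3  158.7 1175. ]
 [ 705.  -267.    35.3   18.4    1.9  101.1   66. ]]
[]
t=14.7 tcp=[598.5  -9.  244.3] rpy=[-180.    -0.   171.8] j7=53 w=55.2 F=[ 0.2 -1.5  0.2]
turn wz total 13.0 = 2 x 6.48; shift total mm [ -55.6 -213.9  124.3] = 6 x [-0. -0.  0.]
```

View pics/w5.png

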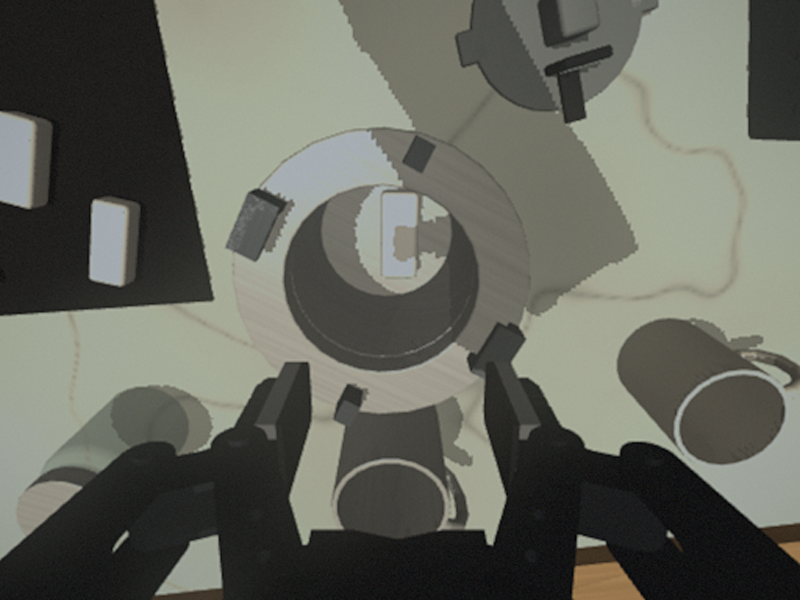

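The first bar lies flat on the feeder floor at (400,235). Next is the bar at (573,-228.5).

>>> step_arm --motion '[[[0,0,0,0,0,6.5,90],[0,0,0,0,0,6.5,90],[-0.0093,-0.0357,0,0,0,0,90],[-0.0093,-0.0357,0,0,0,0,90],[-0.0093,-0.0357,0,0,0,0,90],[-0.0093,-0.0357,0,0,0,0,90],[-0.0093,-0.0357,0,0,0,0,90],[-0.0093,-0.0357,0,0,0,0,90],[0,0,0.05,0,0,0,90],[0,0,0.05,0,0,0,90],[0,0,0.05,0,0,0,90],[0,0,0,0,0,0,90]]]'

```text
clock: 15.9
tcp_pos: [568.3, -227.9, 87.6]
orientation: [-180.0, -0.7, 158.8]
wrist_force: [-1.2, -0.4, -0.4]
grip_width: 55.2
grip_force: 0.0
```

Run:
```python
from h import *
np.set_printoptions(precision=1,suppress=True)
im,W=snap("wrist","w6",False); print(bars(im,W))
im,W=snap("top","t6",False); print(bars(im,W))
plan(573,-228.5,9,158.8)
```

```text
[[ 428.4 -337.    24.5   65.1   28.6  167.3 3866. ]
 [ 504.4 -275.3   24.5   66.1   28.4  155.9 4292. ]
 [ 572.8 -227.9   24.5   65.5   27.8  158.8 3420. ]
 [ 563.2 -355.8   24.4   65.9   29.1   14.2 3546. ]]
[[ 719.7 -246.5   28.1   68.9   23.9   56.   102. ]
 [ 567.3 -227.5   23.3   53.7   27.6  158.5  169. ]
 [ 552.  -361.1   23.9   42.4   27.8   16.3  116. ]
 [ 504.4 -277.9   23.4   66.8   28.5  156.1  229. ]
 [ 427.6 -340.3   23.3   66.1   29.6  167.9  239. ]]
t=16.0 tcp=[ 573.1 -227.9   94.5] rpy=[180.   -0.2 158.8] j7=55 w=55.2 F=[-0.7 -0.4  1.6]
turn wz total 0.0 = 1 x 0.01; shift total mm [-0.1 -0.6 85.5] = 2 x [-0. -0.  0.]
```

>>> step_arm --motion '[[[0,0,0.04,0,0,0,90],[0,0,0.03,0,0,0,90],[0,0,0.0155,0,0,0,90],[0,0,0,0,0,0,90],[0,0,0,0,0,0,255],[0,0,0,0,0,0,255],[0,0,0,0,0,0,255],[0,0,0,0,0,0,255],[0,0,0,0,0,0,255],[0,0,-0.035,0,0,0,255],[0,0,-0.05,0,0,0,255],[0,0,-0.05,0,0,0,255]]]'

```text
clock: 17.2
tcp_pos: [573.4, -228.1, 147.0]
orientation: [180.0, 0.0, 158.8]
wrist_force: [0.5, 0.0, -0.8]
grip_width: 26.5
grip_force: 39.8
```

>>> step_arm --motion '[[[0,0,-0.05,0,0,0,255],[0.0105,0.039,0,0,0,0,255],[0.0105,0.039,0,0,0,0,255],[0.0105,0.039,0,0,0,0,255],[0.0105,0.039,0,0,0,0,255],[0.0105,0.039,0,0,0,0,255],[0,0,0,0,0,0,255],[0,0,0,0,0,0,255]]]'

```text
clock: 18.0
tcp_pos: [595.4, -26.4, 195.7]
orientation: [180.0, 0.1, 158.9]
wrist_force: [-0.6, -1.0, 0.0]
grip_width: 26.9
grip_force: 39.8
```

Run:
```python
from h import *
plan(598.3,-18.2,115,158.8)
```

```text
t=18.0 tcp=[595.4 -26.4 195.7] rpy=[1.800e+02 1.000e-01 1.589e+02] j7=41 w=26.9 F=[-0.6 -1.   0. ]
turn wz total 0.1 = 1 x 0.13; shift total mm [ 0.3  8.7 80.7] = 2 x [0.0001 0.0043 0.0404]
```

>>> step_arm --motion '[[[0,0,0.03,0,0,0,255],[0,0,0.03,0,0,0,255],[0,0,0.02,0,0,0,255],[0,0,0,0,0,0,255],[0,0,0,0,0,0,125],[0,0,0,0,0,0,125],[0,0,0,0,0,0,125],[0,0,-0.03,0,0,0,125],[0,0,-0.05,0,0,0,90],[0,0,-0.05,0,0,0,90],[0,0,0,0,0,2.8,90]]]'

```text
clock: 19.1
tcp_pos: [598.3, -26.1, 252.1]
orientation: [179.7, 0.6, 156.0]
wrist_force: [-0.2, 0.3, -0.5]
grip_width: 55.1
grip_force: 0.0
```

>>> step_arm --motion '[[[-0.0031,-0.0443,0,0,0,0,90],[-0.0031,-0.0443,0,0,0,0,90],[-0.0031,-0.0443,0,0,0,0,90],[-0.0031,-0.0443,0,0,0,0,90],[-0.0031,-0.0443,0,0,0,0,90],[-0.0031,-0.0443,0,0,0,0,90],[0,0,0.05,0,0,0,90],[0,0,0.05,0,0,0,90],[0,0,0.05,0,0,0,90],[0,0,0,0,0,0,90],[0,0,0,0,0,0,90]]]'

```text
clock: 20.2
tcp_pos: [504.5, -277.7, 95.5]
orientation: [180.0, -0.0, 156.0]
wrist_force: [-0.0, -0.0, 0.3]
grip_width: 55.3
grip_force: 0.0
```

```bash
cat > look.py <<'E'
from h import *
import sys
np.set_printoptions(precision=1,suppress=True)
im,W=snap("wrist",sys.argv[1],False); print(bars(im,W))
im,W=snap("top","t"+sys.argv[1],False); print(bars(im,W))
f=(np.hypot(W[...,0]-598,W[...,1]+18)<48); q=W[f]; print("in feeder z", np.nanpercentile(q[:,2],[5,25,50,75,95]))
plan(*map(float,sys.argv[2:6]))
E
python3 look.py w7 504.4 -276.6 9 156
```

```text
[[ 427.9 -337.2   24.6   66.2   27.8  167.9 4229. ]
 [ 503.3 -275.1   24.6   64.7   27.7  155.4 3229. ]
 [ 556.5 -330.    24.4   65.3   27.7   13.7 2517. ]
 [ 717.6 -236.1   21.4   50.2   10.3   46.9  634. ]]
[[ 719.3 -246.    28.6   68.5   22.7   56.1   99. ]
 [ 593.9  -51.1   34.7   54.4   20.6  177.   106. ]
 [ 579.5 -326.3   23.2   26.6   18.3  107.9   56. ]
 [ 497.1 -274.2   24.    49.3   27.1  155.1  160. ]
 [ 427.6 -340.3   23.2   65.9   29.   168.4  238. ]]
in feeder z [ 4.8  7.3 26.  31.2 35.9]
t=20.3 tcp=[ 505.8 -278.2   97.3] rpy=[180.    0.2 156. ] j7=58 w=55.3 F=[-1.5  0.9  0.5]
turn wz total -0.0 = 1 x -0.01; shift total mm [ 2.   0.9 88.3] = 2 x [0. 0. 0.]
```

>>> step_arm --motion '[[[0,0,0.04,0,0,0,90],[0,0,0.03,0,0,0,90],[0,0,0.017,0,0,0,90],[0,0,0,0,0,0,90],[0,0,0,0,0,0,255],[0,0,0,0,0,0,255],[0,0,0,0,0,0,255],[0,0,0,0,0,0,255],[0,0,0,0,0,0,255],[0,0,-0.035,0,0,0,255],[0,0,-0.05,0,0,0,255],[0,0,-0.05,0,0,0,255]]]'

```text
clock: 21.5
tcp_pos: [503.8, -277.6, 145.1]
orientation: [180.0, 0.0, 156.0]
wrist_force: [0.5, -2.0, -1.5]
grip_width: 26.6
grip_force: 40.2
```

>>> step_arm --motion '[[[0,0,-0.05,0,0,0,255],[0.0033,0.0475,0,0,0,0,255],[0.0033,0.0475,0,0,0,0,255],[0.0033,0.0475,0,0,0,0,255],[0.0033,0.0475,0,0,0,0,255],[0.0033,0.0475,0,0,0,0,255],[0.0033,0.0475,0,0,0,0,255],[0,0,0,0,0,0,255],[0,0,0,0,0,0,255]]]'

```text
clock: 22.4
tcp_pos: [602.1, -7.8, 193.7]
orientation: [180.0, 0.1, 156.2]
wrist_force: [0.3, -0.9, -1.8]
grip_width: 27.1
grip_force: 40.3
```

Run:
```python
from h import *
plan(598.3,-18.2,115,156)
```

```text
t=22.4 tcp=[602.1  -7.8 193.7] rpy=[1.800e+02 1.000e-01 1.562e+02] j7=37 w=27.1 F=[ 0.3 -0.9 -1.8]
turn wz total 0.2 = 1 x 0.16; shift total mm [ -0.7 -11.   78.7] = 2 x [-0.0004 -0.0055  0.0393]
```

>>> step_arm --motion '[[[0,0,0.03,0,0,0,255],[0,0,0.03,0,0,0,255],[0,0,0.018,0,0,0,255],[0,0,0,0,0,0,255],[0,0,0,0,0,0,125],[0,0,0,0,0,0,125],[0,0,0,0,0,0,125],[0,0,-0.03,0,0,0,125],[0,0,-0.05,0,0,0,90],[0,0,-0.05,0,0,0,90],[0,0,0,0,0,-6,90],[0,0,0,0,0,-6,90]]]'

```text
clock: 23.6
tcp_pos: [602.8, -9.3, 247.3]
orientation: [180.0, 0.3, 168.2]
wrist_force: [0.2, -0.4, -0.3]
grip_width: 55.2
grip_force: 0.0
```

>>> step_arm --motion '[[[0.0127,-0.045,0,0,0,0,90],[0.0127,-0.045,0,0,0,0,90],[0.0127,-0.045,0,0,0,0,90],[0.0127,-0.045,0,0,0,0,90],[0.0127,-0.045,0,0,0,0,90],[0.0127,-0.045,0,0,0,0,90],[0.0127,-0.045,0.03,0,0,0,90],[0.0127,-0.045,0.03,0,0,0,90],[0,0,0.05,0,0,0,90],[0,0,0.04,0,0,0,90],[0,0,0,0,0,0,90],[0,0,0,0,0,0,90]]]'

```text
clock: 24.8
tcp_pos: [432.6, -331.9, 101.5]
orientation: [180.0, 0.0, 168.0]
wrist_force: [1.0, 0.2, 1.1]
grip_width: 55.6
grip_force: 0.0
```

```bash
python3 look.py w8 427.8 -339 9 168
```

```text
[[ 427.1 -337.9   24.5   65.4   27.7  168.3 3118. ]
 [ 556.  -330.7   24.2   65.7   27.7   14.  1867. ]]
[[ 719.1 -245.9   29.8   68.5   23.8   56.    95. ]
 [ 595.2  -51.    34.6   51.8   20.8  176.1  107. ]
 [ 556.8 -332.6   23.6   64.5   27.7   13.5  217. ]
 [ 414.8 -337.2   23.6   38.9   27.8  166.5  131. ]]
in feeder z [ 4.6  7.6 33.6 49.4 52.7]
t=24.9 tcp=[ 433.6 -332.5  102.8] rpy=[-179.9    0.2  168. ] j7=76 w=55.1 F=[-0.4  0.5  0.3]
turn wz total 0.0 = 1 x 0.01; shift total mm [ 4.3 -7.6 93.8] = 2 x [ 0. -0.  0.]
```

>>> step_arm --motion '[[[0.004,-0.007,0,0,0,0,90],[0,0,0.04,0,0,0,90],[0,0,0.035,0,0,0,90],[0,0,0.018,0,0,0,90],[0,0,0,0,0,0,90],[0,0,0,0,0,0,255],[0,0,0,0,0,0,255],[0,0,0,0,0,0,255],[0,0,0,0,0,0,255],[0,0,0,0,0,0,255],[0,0,-0.04,0,0,0,255],[0,0,-0.045,0,0,0,255]]]'

```text
clock: 26.1
tcp_pos: [425.8, -337.8, 93.3]
orientation: [179.9, -0.1, 168.0]
wrist_force: [0.1, -0.6, 0.1]
grip_width: 27.3
grip_force: 40.0
```

>>> step_arm --motion '[[[0,0,-0.05,0,0,0,255],[0,0,-0.05,0,0,0,255],[-0.0112,0.0377,0,0,0,0,255],[-0.0112,0.0377,0,0,0,0,255],[-0.0112,0.0377,0,0,0,0,255],[-0.0112,0.0377,0,0,0,0,255],[-0.0112,0.0377,0,0,0,0,255],[-0.0112,0.0377,0,0,0,0,255],[-0.0112,0.0377,0,0,0,0,255],[-0.0112,0.0377,0,0,0,0,255],[-0.0112,0.0377,0,0,0,0,255],[0,0,0,0,0,0,255]]]'

```text
clock: 27.3
tcp_pos: [597.6, -20.4, 194.1]
orientation: [179.7, 0.2, 168.4]
wrist_force: [0.5, -0.1, -0.5]
grip_width: 26.7
grip_force: 40.1
```

Run:
```python
from h import *
from cell import ctrl
ctrl.get_image("top")
plan(598.3,-18.2,115,168)
```

```text
t=27.4 tcp=[596.5 -23.8 193.6] rpy=[1.799e+02 1.000e-01 1.683e+02] j7=49 w=27.1 F=[-0.5  0.4 -0.7]
turn wz total 0.3 = 1 x 0.27; shift total mm [-0.6  5.8 78.6] = 2 x [-0.0003  0.0029  0.0393]
```

>>> step_arm --motion '[[[0,-0.004,0.03,0,0,0,255],[0,0,0.03,0,0,0,255],[0,0,0.018,0,0,0,255],[0,0,0,0,0,0,255],[0,0,0,0,0,0,125],[0,0,0,0,0,0,125],[0,0,0,0,0,0,125],[0,0,-0.03,0,0,0,125],[0,0,-0.05,0,0,0,90],[0,0,-0.05,0,0,0,90],[0,0,0,0,0,-6.45,90],[0,0,0,0,0,-6.45,90]]]'

```text
clock: 28.55
tcp_pos: [595.9, -31.1, 247.3]
orientation: [-179.9, 0.3, -178.9]
wrist_force: [-0.3, -0.1, -1.2]
grip_width: 55.4
grip_force: 0.0
```

>>> step_arm --motion '[[[0,0,0,0,0,-6.45,90],[0,0,0,0,0,-6.45,90],[0.01235,-0.0317,0,0,0,0,90],[0.01235,-0.0317,0,0,0,0,90],[0.01235,-0.0317,0,0,0,0,90],[0.01235,-0.0317,0,0,0,0,90],[0.01235,-0.0317,0,0,0,0,90],[0.01235,-0.0317,0,0,0,0,90],[0.01235,-0.0317,0,0,0,0,90],[0.01235,-0.0317,0.05,0,0,0,90],[0.01235,-0.0317,0.05,0,0,0,90],[0,0,0.04,0,0,0,90]]]'

```text
clock: 29.75
tcp_pos: [554.9, -329.0, 120.4]
orientation: [-179.8, -0.0, -166.6]
wrist_force: [-0.8, -1.4, -0.1]
grip_width: 55.2
grip_force: 0.0
```

```bash
python3 look.py w9 556.3 -331.5 9 193.8
```

```text
[[ 556.8 -331.2   24.5   65.6   27.7   14.  2665. ]
 [ 709.2 -272.8   14.4   42.3    7.3  113.1  160. ]]
[[ 720.1 -246.6   28.5   68.9   23.8   55.1  102. ]
 [ 537.8 -337.8   23.7   28.3   24.9  102.4   84. ]]
in feeder z [ 5.   8.6 49.9 61.2 67.3]
t=29.9 tcp=[ 553.  -323.9  117.2] rpy=[ 179.7   -0.4 -166.3] j7=96 w=55.3 F=[-0.2  0.5  0.5]
turn wz total -0.1 = 1 x -0.13; shift total mm [ -1.4  -8.2 108.2] = 3 x [-0. -0.  0.]
```

>>> step_arm --motion '[[[0,0,0,0,0,0,90],[0,0,0,0,0,0,90]]]'

```text
clock: 30.05
tcp_pos: [558.3, -322.3, 124.6]
orientation: [-179.9, 0.2, -166.1]
wrist_force: [0.2, -0.3, -0.1]
grip_width: 55.4
grip_force: 0.0
```

Run:
```python
from h import *
np.set_printoptions(precision=1,suppress=True)
im,W=snap("wrist","w9b",False); print(bars(im,W))
plan(556.5,-331.5,9,193.8)
```

```text
[[ 556.7 -331.4   24.5   65.3   27.5   13.3 2600. ]
 [ 712.6 -268.4   19.3   61.2   17.1  107.9  607. ]]
t=30.1 tcp=[ 558.3 -322.5  124.6] rpy=[-179.9    0.2 -166.2] j7=96 w=55.2 F=[-0.6 -0.1  0.3]
turn wz total 0.0 = 1 x 0.04; shift total mm [  3.8  -8.3 115.6] = 3 x [ 0. -0.  0.]
```

>>> step_arm --motion '[[[0.0038,-0.0083,0,0,0,0,90],[0,0,0.045,0,0,0,90],[0,0,0.04,0,0,0,90],[0,0,0.02,0,0,0,90],[0,0,0.01,0,0,0,90],[0,0,0,0,0,0,90],[0,0,0,0,0,0,255],[0,0,0,0,0,0,255],[0,0,0,0,0,0,255],[0,0,0,0,0,0,255],[0,0,0,0,0,0,255],[0,0,-0.04,0,0,0,255]]]'

```text
clock: 31.3
tcp_pos: [552.1, -331.9, 43.8]
orientation: [179.8, -0.3, -166.2]
wrist_force: [-0.2, -0.6, -1.2]
grip_width: 26.4
grip_force: 39.9
```

>>> step_arm --motion '[[[0,0,-0.05,0,0,0,255],[0,0,-0.05,0,0,0,255],[0,0,-0.045,0,0,0,255],[-0.0144,0.0368,0,0,0,0,255],[-0.0144,0.0368,0,0,0,0,255],[-0.0144,0.0368,0,0,0,0,255],[-0.0144,0.0368,0,0,0,0,255],[-0.0144,0.0368,0,0,0,0,255],[-0.0144,0.0368,0,0,0,0,255],[-0.0144,0.0368,0,0,0,0,255],[-0.0144,0.0368,0,0,0,0,255],[0,0,0,0,0,0,255]]]'

```text
clock: 32.5
tcp_pos: [596.8, -11.3, 193.5]
orientation: [179.8, 0.2, -165.7]
wrist_force: [0.4, 0.8, 0.6]
grip_width: 27.0
grip_force: 39.9
```

>>> step_arm --motion '[[[0,0,0,0,0,0,255],[0,0,0,0,0,0,255]]]'

```text
clock: 32.7
tcp_pos: [596.5, -20.1, 191.8]
orientation: [-179.9, -0.0, -166.3]
wrist_force: [0.1, -0.9, -0.4]
grip_width: 27.2
grip_force: 39.9
```

Run:
```python
from h import *
plan(598.3,-18.2,115,193.8)
```

```text
t=32.7 tcp=[596.5 -20.1 191.8] rpy=[-179.9   -0.  -166.3] j7=70 w=27.2 F=[ 0.1 -0.9 -0.4]
turn wz total -0.1 = 1 x -0.10; shift total mm [-2.2  1.4 76.8] = 2 x [-0.0011  0.0007  0.0384]
```

>>> step_arm --motion '[[[0,0,0.03,0,0,0,255],[0,0,0.03,0,0,0,255],[0,0,0.017,0,0,0,255],[0,0,0,0,0,0,255],[0,0,0,0,0,0,125],[0,0,0,0,0,0,125],[0,0,0,0,0,0,125],[0,0,-0.03,0,0,0,125],[0,0,-0.05,0,0,0,90],[0,0,-0.05,0,0,0,90],[0,0,0,0,0,0,90],[0,0,0,0,0,0,90]]]'

```text
clock: 33.9
tcp_pos: [597.2, -18.7, 246.6]
orientation: [-179.9, 0.2, -166.2]
wrist_force: [-0.1, -1.0, -0.6]
grip_width: 55.3
grip_force: 0.0
```

Run:
```python
from h import *
np.set_printoptions(precision=1,suppress=True)
im,W=snap("wrist","w10")
q=W[np.hypot(W[...,0]-599,W[...,1]+17)<49]; print(np.nanpercentile(q[:,2],[5,50,90,95,99]))
# rim fit
q=W[(W[...,2]>136)&(W[...,2]<144)&(np.hypot(W[...,0]-599,W[...,1]+17)<95)]; print(cv2.minEnclosingCircle(q[:,:2].astype(np.float32)))
im,W=snap("top","t10",False); print(bars(im,W))
f=(abs(W[...,0]-469)<80)&(abs(W[...,1]-120)<80)
for lo,hi in [(17,24),(55,80)]:
    q=W[f&(W[...,2]>lo)&(W[...,2]<hi)]
    if len(q): print(lo,hi,len(q),cv2.minAreaRect(q[:,:2].astype(np.float32)))
plan(468.8,119.8,120,97.5)
```

```text
[ 37.7 305.9 333.1 336.1 339.7]
((598.58251953125, -16.71010971069336), 79.96609497070312)
[]
17 24 852 ((467.7579040527344, 116.17402648925781), (114.03923034667969, 112.59308624267578), 49.84253692626953)
55 80 156 ((467.864501953125, 116.74533081054688), (67.88145446777344, 28.61821937561035), 7.0124664306640625)
t=34.0 tcp=[596.1 -19.3 244.1] rpy=[-180.    -0.1 -166.2] j7=73 w=55.2 F=[ 0.   0.3 -0.6]
turn wz total -83.7 = 10 x -8.37; shift total mm [-154.5  108.   124.1] = 5 x [-0.  0.  0.]
```

View pics/w10.png

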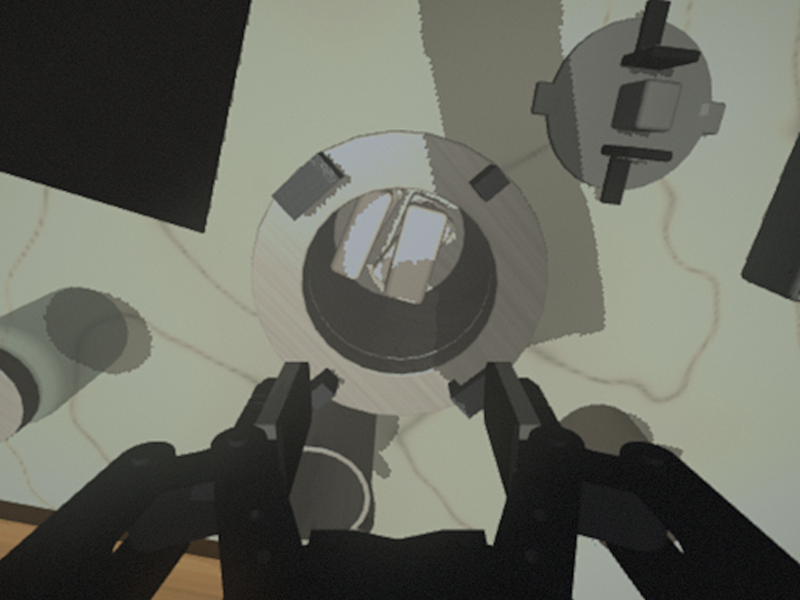

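All five bars are in the feeder, seen at (365,235) and (415,255) with others beneath, and the mat is empty. Going back for the cap with the gripper open.

>>> step_arm --motion '[[[0,0,0,0,0,8.03,0],[0,0,0,0,0,8.03,0],[0,0,0,0,0,8.03,0],[0,0,0,0,0,8.03,0],[0,0,0,0,0,8.03,0],[0,0,0,0,0,8.03,0],[0,0,0,0,0,8.03,0],[0,0,0,0,0,8.03,0],[0,0,0,0,0,8.03,0],[0,0,0,0,0,8.03,0],[0,0,0,0,0,8.03,0],[0,0,0,0,0,8.03,0]]]'

```text
clock: 35.2
tcp_pos: [595.8, -19.1, 243.1]
orientation: [-179.8, -0.0, 97.1]
wrist_force: [0.7, -0.1, 0.4]
grip_width: 85.8
grip_force: 0.0
```

>>> step_arm --motion '[[[0.031,-0.0218,0,0,0,0,0],[0.031,-0.0218,0,0,0,0,0],[0.031,-0.0218,0,0,0,0,0],[0.031,-0.0218,0,0,0,0,0],[0.031,-0.0218,0,0,0,0,0],[0,0,0.05,0,0,0,0],[0,0,0.05,0,0,0,0],[0,0,0.025,0,0,0,0],[0,0,0,0,0,0,0],[0,0,0,0,0,0,0],[0,0,0,0,0,0,0]]]'

```text
clock: 36.3
tcp_pos: [469.2, 121.2, 120.8]
orientation: [179.9, -0.0, 97.4]
wrist_force: [0.2, 0.6, -0.7]
grip_width: 85.0
grip_force: 0.0
```

Run:
```python
from h import *
np.set_printoptions(precision=1,suppress=True)
im,d,K,T=load("pics/w10.npz"); W=cloud(d,K,T)
q=W[(np.hypot(W[...,0]-598.6,W[...,1]+16.7)<46)&(W[...,2]<150)]; print(np.nanpercentile(q[:,2],[5,50,95,99.5]))
im,W=snap("wrist","w11",False)
f=(abs(W[...,0]-469)<70)&(abs(W[...,1]-120)<70)
for lo,hi in [(17,23),(50,75)]:
    q=W[f&(W[...,2]>lo)&(W[...,2]<hi)]
    if len(q): print(lo,hi,len(q),cv2.minAreaRect(q[:,:2].astype(np.float32)))
plan(468.8,119.6,36.8,97.5)
```

```text
[ 7.2 63.6 74.3 75.1]
17 23 11167 ((468.5468444824219, 119.80490112304688), (114.84010314941406, 114.85902404785156), 53.724449157714844)
50 75 2666 ((468.6558837890625, 120.08192443847656), (68.26066589355469, 30.010272979736328), 7.43438720703125)
t=36.4 tcp=[469.3 121.1 121. ] rpy=[179.9  -0.   97.4] j7=-35 w=85.6 F=[-0.3  0.  -0.7]
turn wz total -0.1 = 1 x -0.11; shift total mm [-1.4 -0.7 84.2] = 2 x [-0. -0.  0.]
```

>>> step_arm --motion '[[[-0.0013,0,0.04,0,0,0,0],[0,0,0.03,0,0,0,0],[0,0,0.0135,0,0,0,0],[0,0,0,0,0,0,0],[0,0,0,0,0,0,255],[0,0,0,0,0,0,255],[0,0,0,0,0,0,255],[0,0,0,0,0,0,255],[0,0,0,0,0,0,255],[0,0,0,0,0,0,255],[0,0,0,0,0,0,255],[0,0,0,0,0,0,255]]]' --grip_force 50

```text
clock: 37.55
tcp_pos: [469.6, 119.8, 38.4]
orientation: [179.8, 0.0, 97.4]
wrist_force: [-4.4, -0.6, 21.0]
grip_width: 42.9
grip_force: 48.1
```

>>> step_arm --motion '[[[0,0,-0.02,0,0,0,255],[0,0,-0.04,0,0,0,255],[0,0,-0.05,0,0,0,255],[0,0,-0.05,0,0,0,255],[0,0,-0.03,0,0,0,255],[0,0,0,0,0,0,255],[0,0,0,0,0,0,255]]]'

```text
clock: 38.25
tcp_pos: [468.6, 119.1, 226.8]
orientation: [179.9, 0.0, 97.4]
wrist_force: [-0.3, -0.7, -2.4]
grip_width: 41.9
grip_force: 56.0
```

Run:
```python
from h import *
plan(600.3,-17.2,226,97.5)
```

```text
t=38.2 tcp=[468.6 119.1 226.8] rpy=[179.9   0.   97.4] j7=-28 w=41.9 F=[-0.3 -0.7 -2.4]
turn wz total -0.1 = 1 x -0.13; shift total mm [-152.3  112.7    0.8] = 4 x [-0.0381  0.0282  0.0002]
```

>>> step_arm --motion '[[[-0.0305,0.0226,0,0,0,0,255],[-0.0305,0.0226,0,0,0,0,255],[-0.0305,0.0226,0,0,0,0,255],[-0.0305,0.0226,0,0,0,0,255],[-0.0305,0.0226,0,0,0,0,255],[0,0,0,0,0,0,255],[0,0,0,0,0,0,255],[0,0,0.02,0,0,0,255],[0,0,0.015,0,0,0,255],[0,0,0,0,0,0,255],[0,0,0,0,0,0,255]]]'

```text
clock: 39.35
tcp_pos: [599.6, -16.1, 190.9]
orientation: [-179.9, -0.0, 97.5]
wrist_force: [0.3, 0.5, -1.4]
grip_width: 41.8
grip_force: 55.9
```

Run:
```python
from h import *
from cell import ctrl
plan(600.4,-17.2,165,97.5)
ctrl.get_image("top")
plan(600.4,-17.2,165,97.5)
```

```text
t=39.4 tcp=[599.6 -16.1 190.9] rpy=[-179.9   -0.    97.5] j7=-13 w=41.8 F=[ 0.3  0.5 -1.4]
turn wz total -0.0 = 1 x -0.00; shift total mm [-1.2  0.7 25.9] = 1 x [-0.0012  0.0007  0.0259]
t=39.4 tcp=[600.1 -16.2 191.5] rpy=[180.   -0.   97.5] j7=-13 w=41.8 F=[-0.1 -0.6 -1.8]
turn wz total -0.0 = 1 x -0.02; shift total mm [-1.   0.1 26.5] = 1 x [-0.001   0.0001  0.0265]
```

>>> step_arm --motion '[[[-0.001,0,0.008,0,0,0,255],[0,0,0.006,0,0,0,255],[0,0,0.006,0,0,0,255],[0,0,0.004,0,0,0,255],[0,0,0,0,0,0,255],[0,0,0,0,0,0,255]]]'

```text
clock: 40.0
tcp_pos: [600.4, -18.1, 167.1]
orientation: [-180.0, -0.0, 97.4]
wrist_force: [-1.2, -0.3, -0.6]
grip_width: 42.0
grip_force: 56.5
```

>>> step_arm --motion '[[[0,0,0.0015,0,0,0,255],[0,0,0.001,0,0,0,255],[0,0,0,0,0,0,255],[0,0,0,0,0,0,255]]]'

```text
clock: 40.4
tcp_pos: [600.5, -18.1, 166.9]
orientation: [179.9, 0.1, 97.4]
wrist_force: [-8.6, -0.7, 21.7]
grip_width: 42.1
grip_force: 62.2
```

Seated: contact at the height I expected. Turning clockwise.

>>> step_arm --motion '[[[0,0,-0.0015,0,0,0,255],[0,0,0,0,0,4,255],[0,0,0,0,0,5,255],[0,0,0,0,0,5,255],[0,0,0,0,0,5,255],[0,0,0,0,0,0,255]]]'

```text
clock: 41.0
tcp_pos: [601.6, -17.6, 167.0]
orientation: [179.9, -0.0, 78.3]
wrist_force: [0.6, 1.0, 5.8]
grip_width: 42.0
grip_force: 58.2
```

Run:
```python
from h import *
from cell import ctrl
plan(600.4,-17.2,165,54.5); print(ctrl.get_obs()["torque"])
```

```text
t=41.0 tcp=[601.6 -17.6 167. ] rpy=[179.9  -0.   78.3] j7=-30 w=42.0 F=[0.6 1.  5.8]
turn wz total 23.8 = 3 x 7.94; shift total mm [-0.3 -1.2  2. ] = 1 x [-0.0003 -0.0012  0.002 ]
[ 0.09085383 -0.09982907 -0.29768023]
```

>>> step_arm --motion '[[[0,0,0,0,0,5,255],[0,0,0,0,0,5,255],[0,0,0,0,0,5,255],[0,0,0,0,0,4,255],[0,0,0,0,0,2,255],[0,0,0,0,0,0,255],[0,0,0,0,0,0,255]]]'

```text
clock: 41.7
tcp_pos: [601.6, -17.7, 167.0]
orientation: [179.9, -0.1, 57.5]
wrist_force: [1.1, 1.0, 6.6]
grip_width: 42.1
grip_force: 58.3
```

Run:
```python
from h import *
from cell import ctrl
plan(600.4,-17.2,165,54.5); print(ctrl.get_obs()["torque"])
```

```text
t=41.7 tcp=[601.6 -17.7 167. ] rpy=[ 1.799e+02 -1.000e-01  5.750e+01] j7=-47 w=42.1 F=[1.1 1.  6.6]
turn wz total 3.0 = 1 x 3.02; shift total mm [-0.2 -1.2  2. ] = 1 x [-0.0002 -0.0012  0.002 ]
[0.08858628 0.03979781 0.03595115]
```

>>> step_arm --motion '[[[0,0,0,0,0,2,255],[0,0,0,0,0,1.5,255],[0,0,0,0,0,1,255],[0,0,0,0,0,0,255],[0,0,0,0,0,0,255]]]'

```text
clock: 42.2
tcp_pos: [600.7, -16.8, 167.0]
orientation: [180.0, -0.1, 53.1]
wrist_force: [-3.6, 3.2, 9.6]
grip_width: 41.7
grip_force: 59.0
```

Run:
```python
from h import *
from cell import ctrl
plan(600.4,-17.2,165,54.5); print(ctrl.get_obs()["torque"])
```

```text
t=42.2 tcp=[600.7 -16.8 167. ] rpy=[ 1.80e+02 -1.00e-01  5.31e+01] j7=-51 w=41.7 F=[-3.6  3.2  9.6]
turn wz total -1.4 = 1 x -1.36; shift total mm [-0.5 -0.   2. ] = 1 x [-0.0005 -0.      0.002 ]
[0.49763484 0.74595465 0.70834809]
```

>>> step_arm --motion '[[[0,0,0,0,0,1.5,255],[0,0,0,0,0,0,255],[0,0,0,0,0,0,255]]]'

```text
clock: 42.5
tcp_pos: [600.3, -16.3, 167.0]
orientation: [-180.0, -0.1, 51.7]
wrist_force: [-5.9, 3.5, 10.4]
grip_width: 41.6
grip_force: 59.7
```

Run:
```python
from h import *
from cell import ctrl
plan(600.4,-17.2,165,54.5); print(ctrl.get_obs()["torque"])
```

```text
t=42.5 tcp=[600.3 -16.3 167. ] rpy=[-1.80e+02 -1.00e-01  5.17e+01] j7=-52 w=41.6 F=[-5.9  3.5 10.4]
turn wz total -2.8 = 1 x -2.79; shift total mm [-0.6  0.6  2. ] = 1 x [-0.0006  0.0006  0.002 ]
[0.73866519 1.1024702  1.21472553]
```

At the stop: torque rises steadily with further turn. Releasing and rising to look.

>>> step_arm --motion '[[[0,0,0,0,0,0,60],[0,0,0,0,0,0,20],[0,0,0,0,0,0,0],[0,0,0,0,0,0,0],[0,0,0,0,0,0,0],[0,0,-0.03,0,0,0,0],[0,0,-0.05,0,0,0,0],[0,0,-0.05,0,0,0,0],[0,0,0,0,0,0,0],[0,0,0,0,0,0,0]]]'

```text
clock: 43.5
tcp_pos: [601.1, -18.2, 297.6]
orientation: [179.9, -0.1, 51.4]
wrist_force: [-0.4, -0.1, -0.6]
grip_width: 85.5
grip_force: 0.0
```

Run:
```python
from h import *
np.set_printoptions(precision=1,suppress=True)
im,W=snap("wrist","w12")
f=(abs(W[...,0]-599)<100)&(abs(W[...,1]+17)<100)
for lo,hi in [(145,151),(172,200)]:
    q=W[f&(W[...,2]>lo)&(W[...,2]<hi)]
    if len(q): print(lo,hi,len(q),np.median(q,0),cv2.minAreaRect(q[:,:2].astype(np.float32)))
plan(504,311,240,0)
```

```text
145 151 8261 [605.1  -8.5 147.8] ((598.0698852539062, -17.44658660888672), (119.34503173828125, 114.79194641113281), 20.538602828979492)
172 200 1921 [600.9 -14.8 189.8] ((599.4640502929688, -16.795223236083984), (30.129220962524414, 68.10787963867188), 53.85076904296875)
t=43.5 tcp=[600.3 -18.3 296.1] rpy=[180.    0.   51.4] j7=-49 w=85.6 F=[-0.4  0.4 -0. ]
turn wz total 51.4 = 7 x 7.34; shift total mm [ -96.3 -329.3   56.1] = 8 x [-0. -0.  0.]
```

View pics/w12.png

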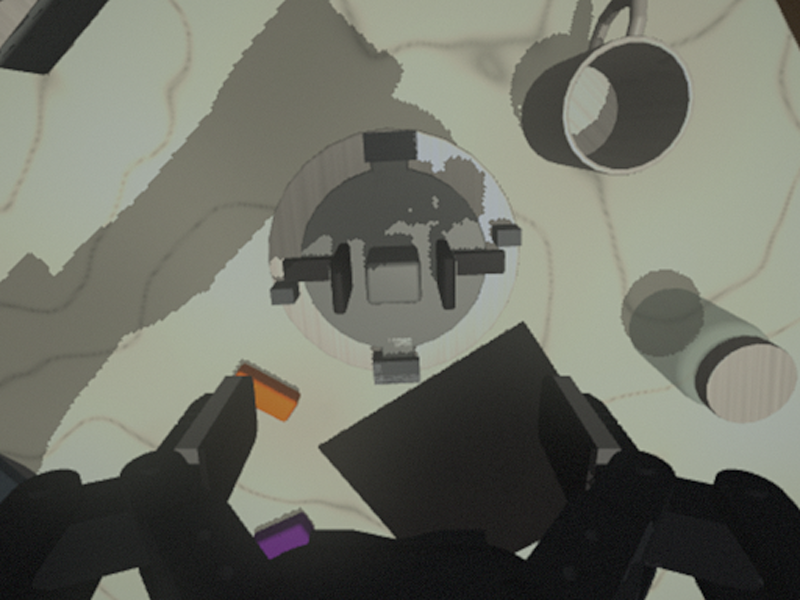

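The cap is locked: both tabs are out with a 68 mm span, the bolts are clockwise of the latch blocks at (285,292) and (507,235), and its angle and height match the start. Next is the dial.

Run:
```python
from h import *
np.set_printoptions(precision=1,suppress=True)
im,d,K,T=load("pics/top0.npz"); W=cloud(d,K,T)
f=(abs(W[...,0]-500)<80)&(abs(W[...,1]-315)<80)
for lo,hi in [(55,64),(64,71),(72,80),(85,115)]:
    q=W[f&(W[...,2]>lo)&(W[...,2]<hi)]
    if len(q): print(lo,hi,len(q),np.median(q,0),cv2.minAreaRect(q[:,:2].astype(np.float32)))
for n,(u,v) in {"pointer":(580,98),"knobc":(638,131),"mark":(657,226)}.items():
    print(n,at_z(120+(u-505)/5,175+v/5,105 if n!="mark" else 62,K,T))
```

```text
55 64 1004 [500.2 306.1  59.7] ((504.1558837890625, 315.3832092285156), (119.1575927734375, 119.79789733886719), 3.625638723373413)
64 71 321 [498.9 307.4  66.3] ((498.72735595703125, 316.5397033691406), (102.36991882324219, 98.49600982666016), 4.122978210449219)
72 80 242 [505.  315.4  74.2] ((504.3630676269531, 315.8788146972656), (62.04011154174805, 60.32847213745117), 82.62886047363281)
85 115 134 [503.1 312.9 103.4] ((504.58380126953125, 315.9602966308594), (60.13417434692383, 14.529014587402344), 52.61863708496094)
pointer [519.9 336.4 105. ]
knobc [501.2 305.  105. ]
mark [453.  306.3  62. ]
```

>>> step_arm --motion '[[[0,0,0,0,0,-1.2,90],[0.0231,-0.0311,0,0,0,0,90],[0.0231,-0.0311,0,0,0,0,90],[0.0231,-0.0311,0,0,0,0,90],[0.0231,-0.0311,0,0,0,0,90],[0.0231,-0.0311,0,0,0,0,90],[0.0231,-0.0311,0,0,0,0,90],[0.0231,-0.0311,0,0,0,0,90],[0.0231,-0.0311,0,0,0,0,90],[0.0231,-0.0311,0,0,0,0,90],[0,0,0.05,0,0,0,90],[0,0,0.04,0,0,0,90]]]'

```text
clock: 44.75
tcp_pos: [503.0, 318.4, 203.7]
orientation: [-179.9, 0.0, 52.8]
wrist_force: [-0.6, -0.8, -0.7]
grip_width: 55.6
grip_force: 0.0
```

>>> step_arm --motion '[[[0,0,0,0,0,0,90],[0,0,0,0,0,0,90]]]'

```text
clock: 44.95
tcp_pos: [504.1, 316.7, 205.9]
orientation: [-179.9, 0.1, 52.6]
wrist_force: [0.5, -0.5, 0.7]
grip_width: 55.2
grip_force: 0.0
```

Run:
```python
from h import *
np.set_printoptions(precision=1,suppress=True)
im,W=snap("wrist","w13")
f=(abs(W[...,0]-504)<80)&(abs(W[...,1]-316)<80)
for lo,hi in [(72,80),(95,112)]:
    q=W[f&(W[...,2]>lo)&(W[...,2]<hi)]
    if len(q): print(lo,hi,len(q),np.median(q,0),cv2.minAreaRect(q[:,:2].astype(np.float32)))
plan(504.7,316.7,81,52.6)
```

```text
72 80 2628 [507.4 320.5  74.8] ((506.41082763671875, 320.02001953125), (61.5618896484375, 63.027748107910156), 52.54289245605469)
95 112 1176 [507.4 321.9 104.6] ((505.70306396484375, 319.7827453613281), (59.92850112915039, 13.226040840148926), 52.983360290527344)
t=45.0 tcp=[504.9 317.3 207.3] rpy=[-180.    -0.    52.6] j7=-86 w=55.5 F=[ 0.5 -0.3 -0. ]
turn wz total 0.0 = 1 x 0.01; shift total mm [ -0.6   0.2 126.3] = 3 x [-0.  0.  0.]
```

View pics/w13.png

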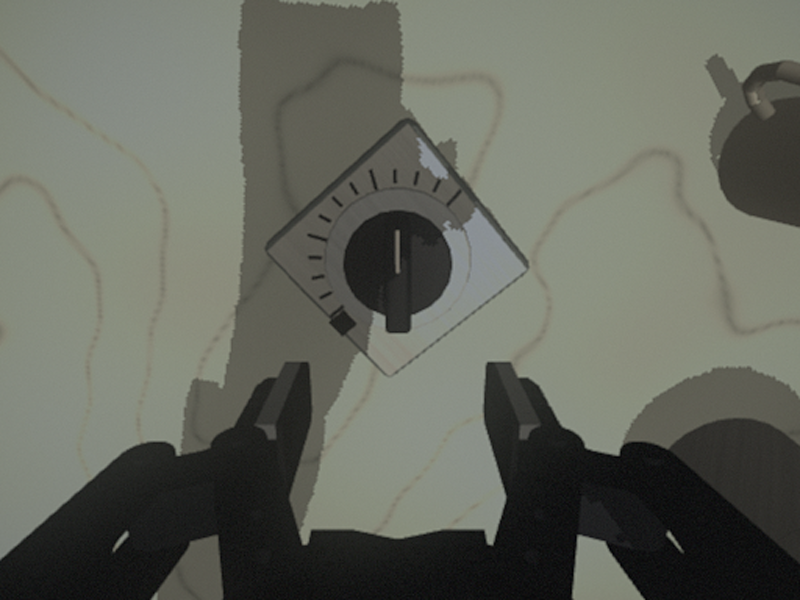

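The dial's white pointer points along tool +x at (398,250), and the black zero mark is at (342,322), about 137° anticlockwise. Descending and gripping the bar.

>>> step_arm --motion '[[[0.0013,0,0.045,0,0,0,90],[0,0,0.04,0,0,0,90],[0,0,0.03,0,0,0,90],[0,0,0.009,0,0,0,90],[0,0,0,0,0,0,90],[0,0,0,0,0,0,255],[0,0,0,0,0,0,255],[0,0,0,0,0,0,255],[0,0,0,0,0,0,255],[0,0,0,0,0,0,255],[0,0,0,0,0,0,255]]]' --grip_force 40

```text
clock: 46.1
tcp_pos: [505.7, 318.8, 83.9]
orientation: [180.0, -0.1, 52.6]
wrist_force: [-1.0, -0.4, 8.7]
grip_width: 13.3
grip_force: 40.8
```

>>> step_arm --motion '[[[0,0,0,0,0,-4,255],[0,0,0,0,0,-6,255],[0,0,0,0,0,0,255]]]'

```text
clock: 46.4
tcp_pos: [505.7, 318.8, 83.9]
orientation: [179.9, -0.1, 62.8]
wrist_force: [-0.4, -0.4, 7.8]
grip_width: 13.3
grip_force: 41.0
```

Run:
```python
from h import *
from cell import ctrl
plan(505.2,317.8,81,180); print(ctrl.get_obs()["torque"],ctrl.get_obs()["joints"].round(0))
```

```text
t=46.4 tcp=[505.7 318.8  83.9] rpy=[ 1.799e+02 -1.000e-01  6.280e+01] j7=-83 w=13.3 F=[-0.4 -0.4  7.8]
turn wz total 62.8 = 8 x 7.85; shift total mm [-0.5  1.   2.9] = 1 x [-0.0005  0.001   0.0029]
[-0.0649501   0.36648656  0.07564938] [-22.  37. -23. 104.  20.  43. -83.]
```

Turning freely. I'll do about 110° more, then approach the stop slowly.

>>> step_arm --motion '[[[0,0,0,0,0,-7,255],[0,0,0,0,0,-7,255],[0,0,0,0,0,-7,255],[0,0,0,0,0,-7,255],[0,0,0,0,0,-7,255],[0,0,0,0,0,-7,255],[0,0,0,0,0,-7,255],[0,0,0,0,0,-7,255],[0,0,0,0,0,-7,255],[0,0,0,0,0,-7,255],[0,0,0,0,0,0,255]]]'

```text
clock: 47.5
tcp_pos: [505.6, 318.9, 83.9]
orientation: [179.9, 0.0, 132.9]
wrist_force: [-2.0, -0.6, 9.7]
grip_width: 13.0
grip_force: 41.2
```

>>> step_arm --motion '[[[0,0,0,0,0,-7,255],[0,0,0,0,0,-7,255],[0,0,0,0,0,-7,255],[0,0,0,0,0,-7,255],[0,0,0,0,0,-7,255],[0,0,0,0,0,-4,255],[0,0,0,0,0,0,255],[0,0,0,0,0,0,255]]]'

```text
clock: 48.3
tcp_pos: [505.5, 318.9, 83.9]
orientation: [179.9, 0.1, 171.6]
wrist_force: [-1.9, 0.3, 9.4]
grip_width: 13.5
grip_force: 41.2
```

Run:
```python
from h import *
from cell import ctrl
plan(505.2,317.8,81,180); print(ctrl.get_obs()["torque"])
```

```text
t=48.3 tcp=[505.5 318.9  83.9] rpy=[1.799e+02 1.000e-01 1.716e+02] j7=6 w=13.5 F=[-1.9  0.3  9.4]
turn wz total -8.4 = 1 x -8.39; shift total mm [ 0.3 -1.1  2.9] = 1 x [ 0.0003 -0.0011  0.0029]
[-0.06631554  0.58077267  0.06391878]
```

>>> step_arm --motion '[[[0,0,0,0,0,-3,255],[0,0,0,0,0,-3,255],[0,0,0,0,0,-3,255],[0,0,0,0,0,-3,255],[0,0,0,0,0,0,255]]]'

```text
clock: 48.8
tcp_pos: [505.6, 318.8, 83.9]
orientation: [179.9, 0.1, -176.3]
wrist_force: [-2.2, -0.8, 10.4]
grip_width: 13.3
grip_force: 41.2
```

Run:
```python
from h import *
from cell import ctrl
plan(505.2,317.8,81,180); print(ctrl.get_obs()["torque"])
```

```text
t=48.8 tcp=[505.6 318.8  83.9] rpy=[ 1.799e+02  1.000e-01 -1.763e+02] j7=16 w=13.3 F=[-2.2 -0.8 10.4]
turn wz total 3.7 = 1 x 3.66; shift total mm [ 0.4 -1.   2.9] = 1 x [ 0.0004 -0.001   0.0029]
[-0.06159663  0.62690959 -0.27524547]
```

>>> step_arm --motion '[[[0,0,0,0,0,-1.5,255],[0,0,0,0,0,-1.5,255],[0,0,0,0,0,0,255],[0,0,0,0,0,0,255]]]'

```text
clock: 49.2
tcp_pos: [505.8, 318.9, 84.0]
orientation: [179.9, 0.1, -173.5]
wrist_force: [-2.2, 0.2, 9.4]
grip_width: 13.1
grip_force: 54.9
```

Run:
```python
from h import *
from cell import ctrl
plan(505.2,317.8,81,180); print(ctrl.get_obs()["torque"])
```

```text
t=49.2 tcp=[505.8 318.9  84. ] rpy=[ 1.799e+02  1.000e-01 -1.735e+02] j7=18 w=13.1 F=[-2.2  0.2  9.4]
turn wz total 6.5 = 1 x 6.47; shift total mm [ 0.6 -1.1  3. ] = 1 x [ 0.0006 -0.0011  0.003 ]
[-0.01181589  0.52158518 -1.09582865]
```

Stop reached at about 184°, with the torque climbing to 1.1 N·m. Easing back the overtravel, releasing and rising to check.

>>> step_arm --motion '[[[0,0,0,0,0,1,255],[0,0,0,0,0,0,90],[0,0,0,0,0,0,90],[0,0,0,0,0,0,90],[0,0,0,0,0,0,90],[0,0,-0.03,0,0,0,90],[0,0,-0.05,0,0,0,90],[0,0,-0.05,0,0,0,90],[0,0,-0.05,0,0,0,90],[0,0,0,0,0,0,90],[0,0,0,0,0,0,90]]]'

```text
clock: 50.3
tcp_pos: [505.4, 318.2, 263.2]
orientation: [180.0, 0.1, -174.4]
wrist_force: [0.2, -1.1, -0.6]
grip_width: 55.1
grip_force: 0.0
```

Run:
```python
from h import *
np.set_printoptions(precision=1,suppress=True)
im,W=snap("wrist","w14")
f=(abs(W[...,0]-505)<80)&(abs(W[...,1]-318)<80)
for lo,hi in [(55,64),(95,112)]:
    q=W[f&(W[...,2]>lo)&(W[...,2]<hi)]
    if len(q): print(lo,hi,len(q),np.median(q,0),cv2.minAreaRect(q[:,:2].astype(np.float32)))
im0,d,K,T=load("pics/top0.npz"); W0=cloud(d,K,T); im1,W1=snap("top","t14",False); print(bars(im1,W1))
for n,c in {"mug":(765,217),"pitch":(799,-44),"jar":(740,-250)}.items():
    for X in (W0,W1):
        q=X[(np.hypot(X[...,0]-c[0],X[...,1]-c[1])<70)&(X[...,2]>70)]; print(n,len(q),np.median(q,0))
```

```text
55 64 5819 [486.6 318.3  60.6] ((504.4227294921875, 319.30279541015625), (119.19817352294922, 119.24552154541016), 3.4767873287200928)
95 112 821 [502.2 319.1 104.4] ((503.9920959472656, 319.23651123046875), (59.626426696777344, 13.98001480102539), 3.4950857162475586)
[[ 718.8 -245.2   28.3   68.2   22.2   54.9   95. ]]
mug 314 [740.9 209.1  87. ]
mug 315 [740.8 208.2  87.4]
pitch 443 [786.3 -37.   95.6]
pitch 442 [785.2 -37.   96.2]
jar 678 [ 733.3 -255.   117.8]
jar 679 [ 733.1 -254.9  117.7]
```

View pics/w14.png

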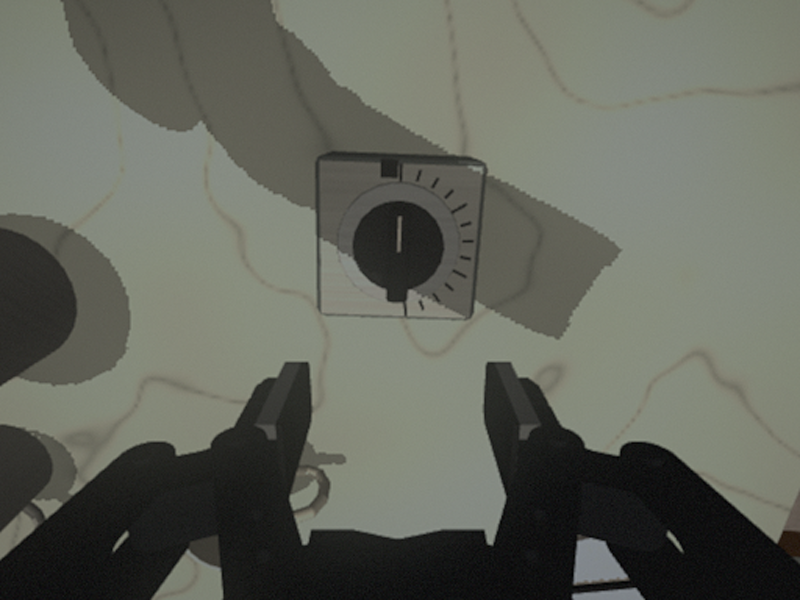

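The pointer at (399,235) lines up with the zero tick beside the black mark at (390,168), and the bar's angle of 3.5° matches the box. The mug, pitcher and jar haven't moved. Handing in.

```bash
python3 -c "
from cell import ctrl
print(ctrl.hand_in())"
```

```text
the job is handed in; nothing more can be done
None
```

I handed the job in at about 50 s of the 210 s: all five bars are in the feeder, the cap is refitted and locked with both tabs out, the dial is at its zero stop, and the mug, pitcher and jar have not moved; the hand-in returned no verdict.

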